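Clear the sample stack and set up the light base

TASK

Someone piled this sample up in one stack on the bench: take it apart and set it out. The black stage plate belongs in the round opening of the light base, fully seated, with the small glass block centred on it ready for viewing; the Petri dish goes on the middle of the balance pan, and the sample pot stands in the free half of the grey tray, clear of the pot that is already there. Keep everything upright all the time and leave the other pot where it stands.

Things in the scene. Friction and masses are not known exactly. Their poses are not given: they have to be found in the camera images.
- pot: clear sample pot with soil and white snap lid, bottom of the stack, on the bench. 50 mm high: body 58 mm across up to 38 mm, lid 68 mm across from 38 to 46 mm, raised flat middle 54 mm across up to 50 mm; about 110 g. Origin: centre of its underside, z up. From 50 to 180 mm from the pot's centre straight towards the robot base the bench (height 0) is free, 90 mm wide.
- stage_plate: plain black round stage plate, 62 mm across, 8 mm thick, both faces alike, about 40 g; second in the stack, flat on the pot's lid. Origin: centre of its underside, z up.
- petri: small closed Petri dish of clear plastic with a few seeds, 54 mm across, 15 mm high, flat on top, lid fixed on (it is one piece), about 35 g; third in the stack, on the stage plate. Origin: centre of its underside, z up.
- glass_block: square block dish of clear glass with its cover glass fixed on (one piece), 40 x 40 mm, 20 mm high, about 70 g; the top piece of the stack, on the Petri dish. Origin: centre of its underside, z up, x and y square to its sides.
- light_base: white low light base, fixed, flat top 42 mm above the bench, 180 mm wide (y), x from -85 to +135 mm. In its top is a round opening 66 mm across and 4 mm deep (floor 38 mm above the bench) for the stage plate, which then stands 4 mm proud. Origin: on the bench under the centre of the opening, z up, front (knob, switch) to -x.
- balance: white compact balance, fixed. Round flat steel pan 100 mm across, its top 50 mm above the bench (it does not give). Body 140 mm wide (y), x from -125 to +65 mm, 36 mm high, front panel with display up to 44 mm. Origin: on the bench under the centre of the pan, z up, front to -x.
- tray: shallow grey plastic tray, fixed, 225 mm long (x), 125 mm wide (y), walls 4 mm thick and 14 mm high, inner floor 4 mm above the bench. The half at -x is free (its middle is 52 mm from the origin), the other pot stands in the +x half. Origin: on the bench under its centre, z up.
- other_pot: another sample pot exactly like the first, standing in the +x half of the tray; to be left alone. Origin: centre of its underside, z up.
Things that resemble listed ones, but are neither listed nor needed, are in the scene too. Leave any pink look-alike of the glass_block alone.

How it is judged:
By the outcome, as a careful person would: the job done as asked, in the order asked, and still so for the second after the job is handed in, with the robot touching nothing.
It also fails if it takes over 136 s, if anything falls off the work surface, if the arm or the gripper's body presses on something with over 40 N, if the wrist force passes 120 N, or if a joint passes its speed limit or range.

ROBOT

A 6-joint arm with a two-finger parallel gripper is mounted at the origin on the work surface. World frame = base frame: x ahead of the robot, y to its left, z up, the work surface at z = 0. Lengths are in m, angles in degrees, forces in N, time in s.
With the tool pointing down it reaches from about 0.4 to 0.825 m from the base axis. Payload 7 kg.
Tool frame: the origin (TCP) lies at the very end of the fingers, on their centre line; the grasp point (between the pads) lies 19 mm behind it (r.grip_depth is the distance from the TCP to the grasp point, in m); z points along the fingers, y is the line along which they close (so a half turn about z gives the same grasp; the last joint's range is limited). The gripper opens to 88 mm and grips with 3 to 60 N. Pads are 19 mm wide; open, the fingers measure 130 mm over their backs; the gripper's body (78 mm by 193 mm) begins 47 mm behind the grasp point.
Start: joints at [-54.884, 20.546, 0.682, 0, -70.136, -16.507], TCP at [0.215, -0.64, 0.227] pointing down, gripper open.
Joint ranges: [-176.03, 176.03], [-82.01, 121.73], [-58.28, 71.71], [-173.87, 95.51], [-174.79, -0.11], [-173.66, 173.66]. Speed limits (degrees/s): [136.94, 136.94, 172.46, 180, 180, 180].

INTERFACE

Orientations are given as [roll, pitch, yaw] about the fixed x, y, z axes, in that order (R = Rz(yaw) Ry(pitch) Rx(roll)).
In Python, from plant import r gives the robot as it stands.
- The arm moves only by the tool play_rows, never from a script. Its argument "rows" is a list that holds one entry, the list of rows, each a list of 5 numbers: the closure, from 0 (fully open) to 1 (shut), then the shift along the tool's x, y, z each as a share of 0.5 m, from -1 to 1, then the turn about the tool's z as a share of 1.5 rad, from -1 to 1. A call has exactly 8 rows; each row is the pose to reach, as a shift and turn from the pose commanded when the call began, along the tool's axes at that moment; what a row does not reach only later rows make up. A row lasts 1/12 s, in which the tool goes at most 41.7 mm and 7.16 degrees, less where a joint would pass 70% of its speed; a pose out of reach is approached as far as the arm can. A call with a number of a shift or a turn outside -1 to 1 is refused whole. A call with a gripper value outside its range is refused whole. The fingers move at their own pace and stop on an object; "squeeze" is the grip in N (left out, the last holds). Time passes only in rows, so rows that repeat a pose let the fingers close, or fill a call up. It gives the time, the measured TCP pose, the force, the opening and the grip force at its end, in the units of the state.
- r.get_state(): the state, without advancing time (a new reading comes with each control period).
- r.capture(name): name is "scene" or "top" or "wrist"; returns the picture (384x512x3 uint8, red, green, blue); there is no depth.
- r.camera_info(name): a dict with "fovy" (degrees; the focal length in pixels is half the picture's height over the tangent of half this angle, whatever the lens; pixels are square), "cx", "cy" (the principal point, pixels), "k1" (the pictures are not rectified: a ray, as slopes to the right and down, at radius r is drawn at 1 + k1 r^2 times it, then the intrinsics apply), "pose" (4x4, takes a point from camera to world coordinates). Camera axes: x right, y down, z forward; pixel columns grow to the right and rows downward; lengths in m; the calibration is good to about 2 mm. A picture is of the moment at which its call begins: read the wrist's pose just before it. camera_info takes no time and is no camera call; for the wrist camera it gives the pose at the moment of the call.
- r.close_job(): hands the job in; it is judged then, once.
The state is a dict: "time_s": time; "joints": joint angles; "qd": joint speeds; "joint_torque": joint torques, N m; "tcp_pos": TCP position; "eef_rot": TCP orientation; "contact_force": force on the tool from outside, world axes, zero at the start; "moment": the same for the moment, N m; "gripper_width": finger opening in m; "gripper_force": force on a finger pad.
Only numpy, scipy, OpenCV 4.12 (cv2) and the standard library are available. Lean on these libraries where they do the work, as an engineer would, in place of code of your own. Each camera call takes 0.05 s, during which the arm holds its last target. There are 200 camera calls.

## Working session

There is one attempt and no reset: what is moved stays moved. The work goes in short steps, Python scripts to look and compute and a tool call to move; the robot and the scene stay as the last step left them, time stands still between calls to the robot, and variables do not carry over. Pictures are saved under pics/ and viewed, at most 14 in all, crops included, and the job is handed in when it is done.

Besides the shell and the picture viewer there is one more tool, called as a command line: name --argument value ..., lists and objects as JSON in quotes. play_rows: Moves the arm, as the interface text tells. Its arguments: {"type":"object","properties":{"rows":{"type":"array","items":{"type":"array","items":{"type":"array","items":{"type":"number"}}}},"squeeze":{"type":"number"}},"required":["rows"]}

```bash
mkdir -p pics; ls; cat > h.py <<'E'
import numpy as np, cv2
from plant import r
def snap(name,fn):
    info=r.camera_info(name); im=r.capture(name)
    cv2.imwrite('pics/'+fn+'.png',im[:,:,::-1]); np.save('pics/'+fn+'.npy',{'i':info,'im':im},allow_pickle=True); return im,info
def load(fn):
    d=np.load('pics/'+fn+'.npy',allow_pickle=True).item(); return d['im'],d['i']
def K(i): 
    f=192/np.tan(np.radians(i['fovy'])/2); return np.array([[f,0,i['cx']],[0,f,i['cy']],[0,0,1.]])
def ray(i,uv):
    # cv2 radial model k1 is the same as the one given
    p=cv2.undistortPointsIter(np.array(uv,float).reshape(-1,1,2),K(i),np.array([i['k1'],0,0,0.]),None,None,(3,50,1e-9)).reshape(-1,2)
    T=np.array(i['pose']); d=np.c_[p,np.ones(len(p))]@T[:3,:3].T; return T[:3,3],d
def plane(i,uv,z):
    o,d=ray(i,uv); return o+d*((z-o[2])/d[:,2])[:,None]
def proj(i,P):
    T=np.linalg.inv(np.array(i['pose'])); rv=cv2.Rodrigues(T[:3,:3])[0]
    return cv2.projectPoints(np.array(P,float).reshape(-1,1,3),rv,T[:3,3],K(i),np.array([i['k1'],0,0,0.]))[0].reshape(-1,2)
E
python3 - <<'E'
from h import *
for n in ('scene','top'):
    im,i=snap(n,n+'0'); print(n,{k:np.round(v,3).tolist() for k,v in i.items()})
s=r.get_state();print({k:np.round(v,4).tolist() for k,v in s.items()})
E
```

```text
pics
scene {'fovy': 49.225, 'cx': 258.227, 'cy': 186.623, 'k1': -0.091, 'pose': [[0.532, 0.712, -0.458, 0.999], [0.847, -0.453, 0.279, -0.259], [-0.009, -0.536, -0.844, 0.898], [0.0, 0.0, 0.0, 1.0]]}
top {'fovy': 47.035, 'cx': 248.508, 'cy': 197.386, 'k1': -0.148, 'pose': [[0.027, -0.99, 0.141, 0.399], [-1.0, -0.027, 0.005, 0.012], [-0.002, -0.141, -0.99, 1.164], [0.0, 0.0, 0.0, 1.0]]}
{'time_s': 0.1, 'joints': [-54.8841, 20.5862, 0.6404, -0.0178, -70.1356, -16.5064], 'qd': [0.0274, -0.0508, 0.1794, 0.1045, 0.0272, 0.0467], 'joint_torque': [-0.002, -58.4163, 29.3756, 7.0156, 0.0102, -0.0001], 'tcp_pos': [0.2152, -0.6393, 0.2257], 'eef_rot': [179.9172, -0.0071, -161.3966], 'contact_force': [-1.1439, -0.126, 0.009], 'moment': [0.0548, -0.0201, -0.0017], 'gripper_force': 0.0, 'gripper_width': 0.0879}
```

View pics/scene0.png

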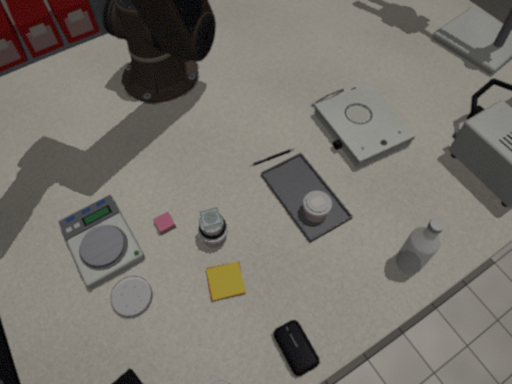

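View pics/top0.png

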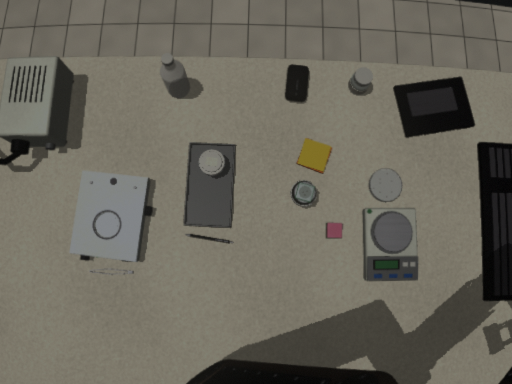

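Scene view: stack (211,226), pink block (164,222), a large dish by the balance (131,296), balance pan (103,247), tray with other pot (317,205), light base opening (358,114). Top view: stack (305,193), pink (335,230), loose dish (386,184), pan (392,232), small jar (361,81), tray (211,185), opening (107,225).

Candidates: for glass_block, stack top (305,190) against pink (335,230), which I leave alone. For petri, the disc in the stack against the loose dish (386,184). For pot, stack bottom (305,195) against the tray pot (211,162) and the jar (361,81). The stack at (305,193) fits the description, so I'll check it in a close crop.

```bash
python3 - <<'E'
from h import *
a,ia=load('top0'); b,ib=load('scene0')
def crop(im,x,y,w,h,s): return cv2.resize(im[y:y+h,x:x+w],None,fx=s,fy=s,interpolation=cv2.INTER_CUBIC)
c=np.vstack([np.hstack([crop(a,280,168,50,50,6),crop(b,186,200,50,50,6)]),np.hstack([crop(a,62,163,100,100,3),crop(b,308,80,100,100,3)])])
cv2.imwrite('pics/c1.png',c[:,:,::-1])
for n,i,im in(('top',ia,a),('scene',ib,b)):
    print(n)
print('ring',plane(ia,[[107,225]],.042),plane(ib,[[358,114]],.042))
print('pan',plane(ia,[[392,232]],.05),plane(ib,[[103,247]],.05))
print('glasstop',plane(ia,[[305,188]],.093),plane(ib,[[209,216]],.093))
print('other pot',plane(ia,[[211,161]],.054),plane(ib,[[317,201]],.054))
E
```

```text
top
scene
ring [[0.47663512 0.38234512 0.042     ]] [[0.48155989 0.37996467 0.042     ]]
pan [[ 0.47794885 -0.35244703  0.05      ]] [[ 0.48815784 -0.35596291  0.05      ]]
glasstop [[ 0.57865424 -0.12090396  0.093     ]] [[ 0.5689059  -0.12370399  0.093     ]]
other pot [[0.64914694 0.11714686 0.054     ]] [[0.64837602 0.11509002 0.054     ]]
```

View pics/c1.png

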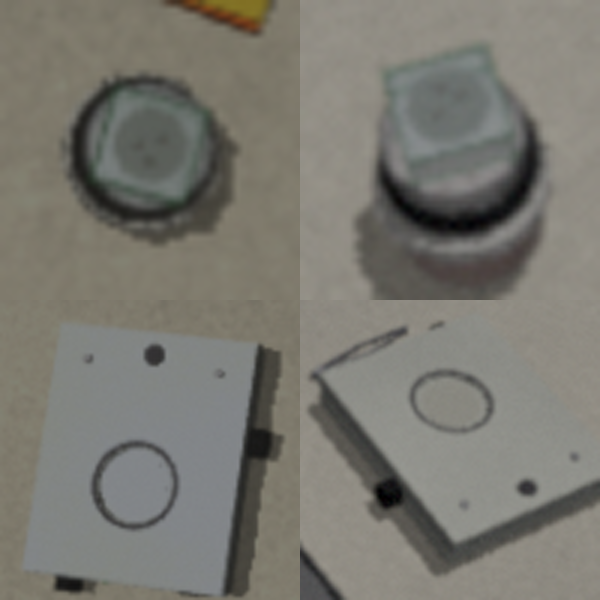

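The crop confirms the stack: clear square glass block on top, Petri dish, black plate, then the white lid. The opening is the thin dark ring at crop (135,485), which is about top (107,225). Next I measure from the wrist camera above the stack.

```bash
cat >> h.py <<'E'
def Tt(s=None):
    from scipy.spatial.transform import Rotation as R
    s=s or r.get_state(); T=np.eye(4); T[:3,:3]=R.from_euler('xyz',s['eef_rot'],degrees=True).as_matrix(); T[:3,3]=s['tcp_pos']; return T
def go(p,yaw=None,s=None):
    "shares (x,y,z,turn) from present pose to TCP p, yaw (deg, mod 180)"
    T=Tt(s); d=T[:3,:3].T@(np.array(p)-T[:3,3])/.5
    y0=np.degrees(np.arctan2(T[1,0],T[0,0])); t=0 if yaw is None else -((yaw-y0+90)%180-90)
    print('go',np.round(p,4),'shares',np.round(d,4),'turn share',round(np.radians(t)/1.5,4),'deg',round(t,2))
def st():
    s=r.get_state(); print({k:np.round(s[k],4).tolist() for k in('time_s','tcp_pos','eef_rot','contact_force','gripper_width','gripper_force','joints')})
E
python3 - <<'E'
from h import *
i=r.camera_info('wrist');print({k:np.round(v,4).tolist() for k,v in i.items()})
print(np.round(np.linalg.inv(Tt())@np.array(i['pose']),4))
go([.574,-.122,.30]); 
# per-yaw approximations to view point
E
```

```text
{'fovy': 61.064, 'cx': 253.3827, 'cy': 192.6908, 'k1': -0.0118, 'pose': [[-0.3203, 0.905, 0.28, 0.1394], [0.9473, 0.3056, 0.0958, -0.666], [0.0011, 0.2959, -0.9552, 0.3828], [0.0, 0.0, 0.0, 1.0]]}
[[ 1.400e-03 -9.552e-01 -2.960e-01  8.040e-02]
 [ 1.000e+00  1.400e-03  1.000e-04 -8.000e-04]
 [ 4.000e-04 -2.960e-01  9.552e-01 -1.571e-01]
 [ 0.000e+00  0.000e+00  0.000e+00  1.000e+00]]
go [ 0.574 -0.122  0.3  ] shares [-1.0101  0.7519 -0.1476] turn share 0.0 deg 0
```

play_rows --rows '[[[0, -0.06, 0.05, -0.02, 0], [0, -0.12, 0.1, -0.04, 0], [0, -0.18, 0.15, -0.06, 0], [0, -0.25, 0.2, -0.08, 0], [0, -0.32, 0.25, -0.1, 0], [0, -0.38, 0.3, -0.12, 0], [0, -0.45, 0.34, -0.14, 0], [0, -0.5, 0.38, -0.15, 0]]]'

```text
time_s: 0.77
tcp_pos: [0.3931, -0.3781, 0.3026]
eef_rot: [-179.9, 0.0, -161.4]
contact_force: [1.3, -0.3, 0.7]
gripper_width: 0.0878
gripper_force: 0.0
```

play_rows --rows '[[[0, -0.06, 0.05, 0, 0], [0, -0.12, 0.1, 0, 0], [0, -0.18, 0.15, 0, 0], [0, -0.25, 0.2, 0, 0], [0, -0.32, 0.25, 0, 0], [0, -0.38, 0.3, 0, 0], [0, -0.45, 0.34, 0, 0], [0, -0.5, 0.37, 0, 0]]]'

```text
time_s: 1.43
tcp_pos: [0.5709, -0.1219, 0.3013]
eef_rot: [180.0, -0.0, -161.3]
contact_force: [0.0, -0.7, 0.5]
gripper_width: 0.0879
gripper_force: 0.0
```

```bash
python3 - <<'E'
from h import *
st()
im,i=snap('wrist','w1'); st(); print(proj(i,[[.574,-.122,.093]]))
E
```

```text
{'time_s': 1.4333, 'tcp_pos': [0.5709, -0.1219, 0.3013], 'eef_rot': [179.9845, -0.0022, -161.3028], 'contact_force': [0.0378, -0.7249, 0.5202], 'gripper_width': 0.0879, 'gripper_force': 0.0, 'joints': [7.1151, 9.7296, -4.2993, -0.0152, -75.9765, -78.4143]}
{'time_s': 1.4833, 'tcp_pos': [0.5734, -0.1196, 0.3004], 'eef_rot': [179.9666, 0.0005, -161.2201], 'contact_force': [3.8458, 0.3189, 1.4412], 'gripper_width': 0.0878, 'gripper_force': 0.0, 'joints': [7.3097, 9.9506, -4.128, -0.0339, -75.9276, -78.5216]}
[[253.16960736 167.76637215]]
```

View pics/w1.png

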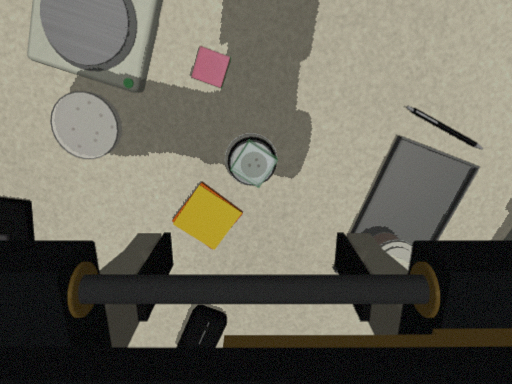

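```bash
python3 - <<'E'
from h import *
im,i=snap('wrist','w2')
c=cv2.resize(im[125:200,205:305],None,fx=8,fy=8,interpolation=cv2.INTER_CUBIC)
cv2.imwrite('pics/w2c.png',c[:,:,::-1]); st()
E
```

```text
{'time_s': 1.5333, 'tcp_pos': [0.5716, -0.1214, 0.3002], 'eef_rot': [179.9562, -0.0793, -161.1834], 'contact_force': [0.0094, -1.0021, -0.4712], 'gripper_width': 0.0878, 'gripper_force': 0.0, 'joints': [7.1507, 9.8669, -4.2622, -0.0277, -75.9574, -78.3274]}
```

View pics/w2c.png

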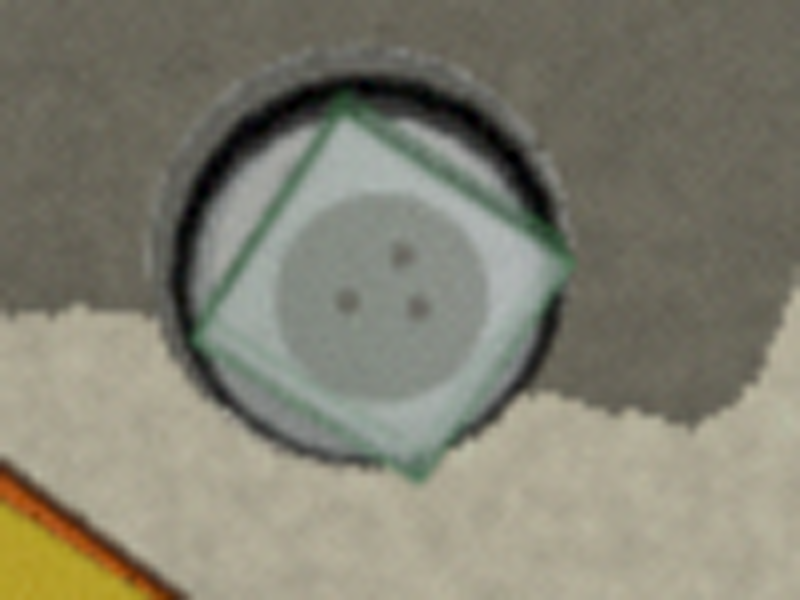

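Glass top corners in the crop: (345,97), (572,262), (420,475), (197,340). The plate's black rim is around it and the block sits roughly centred.

```bash
python3 - <<'E'
from h import *
im,i=load('w2')
c=np.array([[345,97],[572,262],[420,475],[197,340]])/8+[205,125]-.5+.5/8
P=plane(i,c,.093);print(P.round(4));d=np.diff(np.r_[P,P[:1]],axis=0)
print('sides',np.linalg.norm(d,axis=1).round(4),'ang',(np.degrees(np.arctan2(d[:,1],d[:,0]))%90).round(1),'centre',P.mean(0).round(4))
a=np.degrees(np.angle(np.mean(np.exp(4j*np.arctan2(d[:,1],d[:,0])))))/4
for y in(a,a+90):
    go([*P.mean(0)[:2],.16],y)
u=P.mean(0)[:2]/np.linalg.norm(P.mean(0)[:2]); print('temp spot 115mm', (P.mean(0)[:2]-.115*u).round(4))
E
```

```text
[[ 0.5448 -0.1369  0.093 ]
 [ 0.5564 -0.099   0.093 ]
 [ 0.5931 -0.1092  0.093 ]
 [ 0.5844 -0.1459  0.093 ]]
sides [0.0396 0.038  0.0377 0.0406] ang [72.9 74.5 76.8 77.2] centre [ 0.5697 -0.1228  0.093 ]
go [ 0.5697 -0.1228  0.16  ] shares [ 0.0042 -0.0015  0.2804] turn share 0.3897 deg 33.5
go [ 0.5697 -0.1228  0.16  ] shares [ 0.0042 -0.0015  0.2804] turn share -0.6575 deg -56.5
temp spot 115mm [ 0.4573 -0.0985]
```

play_rows --rows '[[[0, 0.004, -0.001, 0.05, 0.08], [0, 0.004, -0.001, 0.1, 0.16], [0, 0.004, -0.001, 0.15, 0.24], [0, 0.004, -0.001, 0.2, 0.32], [0, 0.004, -0.001, 0.25, 0.39], [0, 0.004, -0.001, 0.28, 0.39], [0, 0.004, -0.001, 0.29, 0.39], [0, 0.004, -0.001, 0.29, 0.39]]]'

```text
time_s: 2.2
tcp_pos: [0.5667, -0.1263, 0.1552]
eef_rot: [-179.9, -0.2, 165.1]
contact_force: [0.2, -0.4, 0.5]
gripper_width: 0.0876
gripper_force: 0.0
```

```bash
python3 - <<'E'
from h import *
snap('wrist','w3'); im,i=snap('wrist','w3'); st()
uv=proj(i,[[.5697,-.1228,.093]])[0].astype(int);print(uv)
x,y=max(uv[0]-66,0),max(uv[1]-50,0)
c=cv2.resize(im[y:y+100,x:x+133],None,fx=6,fy=6,interpolation=cv2.INTER_CUBIC);print(x,y)
cv2.imwrite('pics/w3c.png',c[:,:,::-1])
E
```

```text
{'time_s': 2.3, 'tcp_pos': [0.5683, -0.1262, 0.1575], 'eef_rot': [-179.9962, 0.0562, 165.1288], 'contact_force': [-0.7218, -0.198, -0.0427], 'gripper_width': 0.0875, 'gripper_force': 0.0, 'joints': [6.7369, 14.9644, -16.8713, 0.0286, -58.1134, -111.6231]}
[259 209]
193 159
```

View pics/w3c.png

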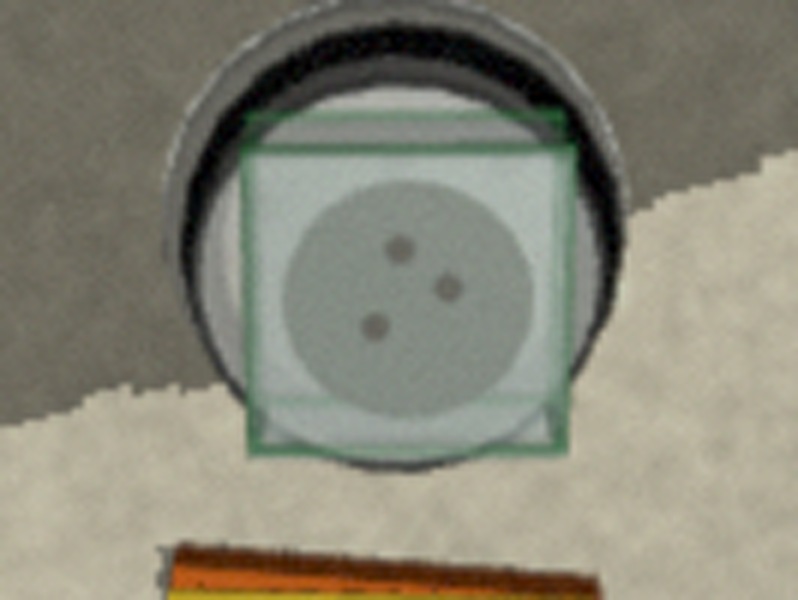

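The block is square to the gripper now. Top corners in the crop are (243,148), (574,148), (567,453), (250,453).

```bash
python3 - <<'E'
from h import *
im,i=load('w3')
c=np.array([[243,148],[574,148],[567,453],[250,453]])/6+[193,159]-.5+.5/6
P=plane(i,c,.093);d=np.diff(np.r_[P,P[:1]],axis=0)
print('sides',np.linalg.norm(d,axis=1).round(4),'ang',(np.degrees(np.arctan2(d[:,1],d[:,0]))%90).round(1),'centre',P.mean(0).round(4))
go([*P.mean(0)[:2],.076],165.1+.0)
# plate outer right/left rim at (183..628?,~250) black edges, z .058
q=np.array([[183,250],[622,250],[400,470]])/6+[193,159]-.5; print(plane(i,q,.058).round(4))
E
```

```text
sides [0.0388 0.039  0.0391 0.039 ] ang [75.2 75.8 75.2 75.4] centre [ 0.5698 -0.1221  0.093 ]
go [ 0.5698 -0.1221  0.076 ] shares [-0.0007  0.0086  0.163 ] turn share 0.0003 deg 0.03
[[ 0.5667 -0.1528  0.058 ]
 [ 0.5821 -0.0942  0.058 ]
 [ 0.6064 -0.1321  0.058 ]]
```

play_rows --rows '[[[0, 0, 0.008, 0.03, 0], [0, 0, 0.008, 0.06, 0], [0, 0, 0.008, 0.09, 0], [0, 0, 0.008, 0.12, 0], [0, 0, 0.008, 0.145, 0], [0, 0, 0.008, 0.16, 0], [0, 0, 0.008, 0.163, 0], [0, 0, 0.008, 0.163, 0]]]'

```text
time_s: 2.97
tcp_pos: [0.5693, -0.1221, 0.0757]
eef_rot: [180.0, 0.0, 165.1]
contact_force: [0.1, 0.6, 0.3]
gripper_width: 0.0876
gripper_force: 0.0
```

play_rows --rows '[[[0.3, 0, 0, 0, 0], [0.4, 0, 0, 0, 0], [0.5, 0, 0, 0, 0], [0.6, 0, 0, 0, 0], [0.7, 0, 0, 0, 0], [0.8, 0, 0, 0, 0], [0.8, 0, 0, 0, 0], [0.8, 0, 0, 0, 0]]]' --squeeze 15

```text
time_s: 3.63
tcp_pos: [0.5689, -0.122, 0.0751]
eef_rot: [180.0, 0.0, 165.1]
contact_force: [-0.3, 0.9, 0.2]
gripper_width: 0.04
gripper_force: 5.4
```

play_rows --rows '[[[0.8, 0, 0, 0, 0], [0.8, 0, 0, -0.01, 0], [0.8, 0, 0, -0.04, 0], [0.8, 0, 0, -0.08, 0], [0.8, 0.05, 0, -0.08, 0], [0.8, 0.12, -0.006, -0.08, 0], [0.8, 0.19, -0.01, -0.08, 0], [0.8, 0.23, -0.012, -0.08, 0]]]'

```text
time_s: 4.3
tcp_pos: [0.4525, -0.0981, 0.1148]
eef_rot: [-180.0, -0.1, 165.0]
contact_force: [0.2, 0.3, -0.5]
gripper_width: 0.0397
gripper_force: 15.0
```

play_rows --rows '[[[0.8, 0, 0, 0, 0], [0.8, 0, 0, 0.05, 0], [0.8, 0, 0, 0.1, 0], [0.8, 0, 0, 0.15, 0], [0.8, 0, 0, 0.18, 0], [0.8, 0, 0, 0.2, 0], [0.8, 0, 0, 0.21, 0], [0.8, 0, 0, 0.215, 0]]]'

```text
time_s: 4.97
tcp_pos: [0.4563, -0.0983, 0.007]
eef_rot: [-180.0, -0.1, 165.1]
contact_force: [0.3, 0.5, 0.1]
gripper_width: 0.04
gripper_force: 15.0
```

play_rows --rows '[[[0.8, 0, 0, 0.002, 0], [0.8, 0, 0, 0.004, 0], [0.8, 0, 0, 0.006, 0], [0.8, 0, 0, 0.007, 0], [0.8, 0, 0, 0.008, 0], [0.8, 0, 0, 0.008, 0], [0.8, 0, 0, 0.008, 0], [0.8, 0, 0, 0.008, 0]]]'

```text
time_s: 5.63
tcp_pos: [0.4562, -0.0982, 0.0037]
eef_rot: [180.0, 0.0, 165.1]
contact_force: [-0.2, -0.6, -1.7]
gripper_width: 0.04
gripper_force: 15.0
```

play_rows --rows '[[[0.8, 0, 0, 0.001, 0], [0.8, 0, 0, 0.002, 0], [0.8, 0, 0, 0.002, 0], [0.8, 0, 0, 0.002, 0], [0.8, 0, 0, 0.003, 0], [0.8, 0, 0, 0.003, 0], [0.8, 0, 0, 0.003, 0], [0.8, 0, 0, 0.003, 0]]]'

```text
time_s: 6.3
tcp_pos: [0.4562, -0.0982, 0.002]
eef_rot: [180.0, -0.0, 165.1]
contact_force: [0.5, -0.4, -0.3]
gripper_width: 0.0401
gripper_force: 15.0
```

play_rows --rows '[[[0.7, 0, 0, 0, 0], [0.5, 0, 0, 0, 0], [0.3, 0, 0, 0, 0], [0.2, 0, 0, 0, 0], [0.2, 0, 0, 0, 0], [0.2, 0, 0, -0.05, 0], [0.1, 0, 0, -0.12, 0], [0, 0, 0, -0.2, 0]]]'

```text
time_s: 6.97
tcp_pos: [0.4546, -0.0985, 0.1019]
eef_rot: [-179.9, -0.2, 165.1]
contact_force: [1.8, 0.3, -0.4]
gripper_width: 0.0778
gripper_force: 0.0
```

play_rows --rows '[[[0, -0.05, 0, -0.05, 0], [0, -0.1, 0.003, -0.1, 0], [0, -0.16, 0.006, -0.1, 0], [0, -0.22, 0.012, -0.1, 0], [0, -0.23, 0.012, -0.1, 0], [0, -0.23, 0.012, -0.1, 0], [0, -0.23, 0.012, -0.1, 0], [0, -0.23, 0.012, -0.1, 0]]]'

```text
time_s: 7.63
tcp_pos: [0.5676, -0.1219, 0.1516]
eef_rot: [-180.0, -0.1, 165.1]
contact_force: [0.1, 0.3, -0.4]
gripper_width: 0.0875
gripper_force: 0.0
```

```bash
python3 - <<'E'
from h import *
im,i=snap('wrist','w4'); st()
t,_=snap('top','t4')
x,y=140,120
c=cv2.resize(im[y:y+200,x:x+230],None,fx=2.6,fy=2.6,interpolation=cv2.INTER_CUBIC)
t=cv2.resize(t[170:236,280:306+0],None,fx=7.8,fy=7.8,interpolation=cv2.INTER_CUBIC)
h=min(c.shape[0],t.shape[0]); o=np.hstack([c[:h],t[:h]])
cv2.imwrite('pics/w4c.png',o[:,:,::-1]); print(o.shape)
E
```

```text
{'time_s': 7.6833, 'tcp_pos': [0.5677, -0.1218, 0.1519], 'eef_rot': [-179.9944, -0.0433, 165.0963], 'contact_force': [0.2316, -0.0553, 0.6142], 'gripper_width': 0.0877, 'gripper_force': 0.0, 'joints': [7.168, 15.181, -17.3648, -0.0132, -57.4964, -112.0646]}
(515, 801, 3)
```

View pics/w4c.png

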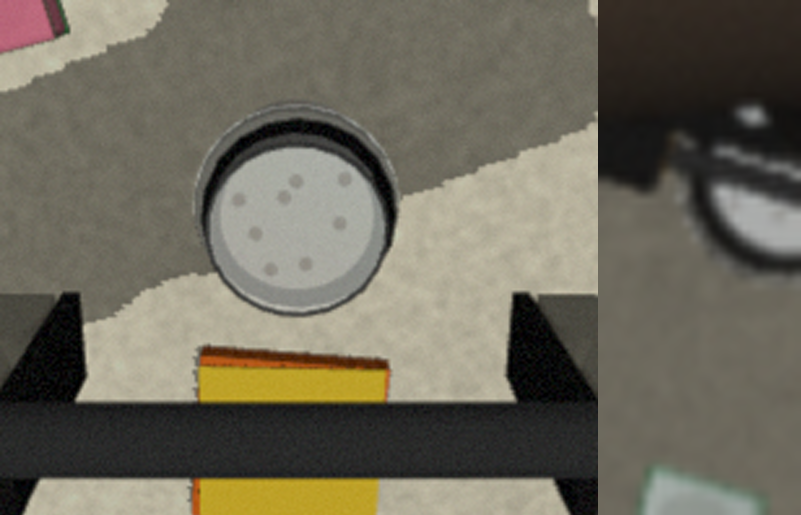

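The block is off the stack and stands on the bench. The Petri rim in the crop runs x 208–392 and y 146–314. The black plate band shows above it at y≈120.

```bash
python3 - <<'E'
from h import *
im,i=load('w4')
f=lambda q:np.array(q,float)/2.6+[140,120]-.5
P=plane(i,f([[208,230],[392,230],[300,146],[300,314]]),.073);print(P.round(4),np.linalg.norm(P[0]-P[1]),np.linalg.norm(P[2]-P[3]))
c=P.mean(0); print('c',c); go([*c[:2],.0605])
# plate: near-black mask, ellipse fit of its hull; only its outer upper edge
m=(im.max(2)<45).astype(np.uint8); m[:150]=0;m[240:]=0;m[:,:210]=0;m[:,300:]=0
ys,xs=np.nonzero(m);print(xs.min(),xs.max(),ys.min(),ys.max(),len(xs))
top=np.array([[x,ys[xs==x].min()] for x in np.unique(xs)]); Q=plane(i,top,.058)
A=np.c_[2*Q[:,:2],np.ones(len(Q))]
for _ in range(4):
    s,*_q=np.linalg.lstsq(A,(Q[:,:2]**2).sum(1),rcond=None); R=np.sqrt(s[2]+s[0]**2+s[1]**2); e=np.hypot(*(Q[:,:2]-s[:2]).T)-R
    k=abs(e)<max(.001,1.5*e.std()); Q=Q[k];A=A[k]
print('plate',s[:2],R,len(Q))
pb=plane(load('top0')[1],[[392,232]],.05)
E
```

```text
[[ 0.5659 -0.1492  0.073 ]
 [ 0.5799 -0.0965  0.073 ]
 [ 0.5482 -0.1163  0.073 ]
 [ 0.5993 -0.1298  0.073 ]] 0.05445329313194732 0.05285069990418249
c [ 0.57330731 -0.1229423   0.073     ]
go [ 0.5733 -0.1229  0.0605] shares [-0.0111  0.0006  0.1833] turn share 0.0 deg 0
218 291 166 214 546
plate [ 0.57300238 -0.12318666] 0.02969893209288948 74
```

play_rows --rows '[[[0, -0.01, 0, 0.03, 0], [0, -0.011, 0, 0.07, 0], [0, -0.011, 0, 0.11, 0], [0, -0.011, 0, 0.14, 0], [0, -0.011, 0, 0.165, 0], [0, -0.011, 0, 0.178, 0], [0, -0.011, 0, 0.182, 0], [0, -0.011, 0, 0.182, 0]]]'

```text
time_s: 8.4
tcp_pos: [0.5739, -0.1233, 0.0611]
eef_rot: [-180.0, -0.0, 165.1]
contact_force: [-0.6, -0.4, 1.3]
gripper_width: 0.0874
gripper_force: 0.0
```

play_rows --rows '[[[0.1, 0, 0, 0, 0], [0.2, 0, 0, 0, 0], [0.3, 0, 0, 0, 0], [0.4, 0, 0, 0, 0], [0.5, 0, 0, 0, 0], [0.6, 0, 0, 0, 0], [0.6, 0, 0, 0, 0], [0.6, 0, 0, 0, 0]]]' --squeeze 12

```text
time_s: 9.07
tcp_pos: [0.5743, -0.1234, 0.0613]
eef_rot: [180.0, 0.0, 165.1]
contact_force: [-0.6, 0.3, 3.0]
gripper_width: 0.0537
gripper_force: 12.0
```

```bash
python3 - <<'E'
from h import *
st()
# pan: from top0 and scene0 via masks near the guesses
for n,uv in(('top0',(392,232)),('scene0',(103,247))):
    im,i=load(n); g=cv2.cvtColor(im,cv2.COLOR_RGB2GRAY); x,y=uv
    m=np.zeros(g.shape,np.uint8); w=g[y-3:y+4,x-3:x+4]; mm=(abs(g.astype(int)-int(np.median(w)))<22).astype(np.uint8)
    mm=cv2.morphologyEx(mm,cv2.MORPH_OPEN,np.ones((5,5),np.uint8))
    nl,l=cv2.connectedComponents(mm); k=l[y,x]; cs,_=cv2.findContours((l==k).astype(np.uint8),cv2.RETR_EXTERNAL,cv2.CHAIN_APPROX_NONE)
    e=cv2.fitEllipse(max(cs,key=len)); print(n,np.round(e[0],1),np.round(e[1],1),plane(i,[e[0]],.05).round(4))
go([.565,-.122,.12]); 
E
```

```text
{'time_s': 9.0667, 'tcp_pos': [0.5743, -0.1234, 0.0613], 'eef_rot': [179.9972, 0.0153, 165.0973], 'contact_force': [-0.624, 0.316, 3.025], 'gripper_width': 0.0537, 'gripper_force': 12.0001, 'joints': [6.9354, 21.3821, -22.2118, 0.0043, -46.3909, -111.841]}
top0 [393.4 231.2] [37.9 39.2] [[ 0.4801 -0.3561  0.05  ]]
scene0 [101.  244.2] [37.9 46. ] [[ 0.4793 -0.3574  0.05  ]]
go [ 0.565 -0.122  0.12 ] shares [ 0.0187 -0.0021 -0.1174] turn share 0.0 deg 0
```

play_rows --rows '[[[0.6, 0, 0, -0.01, 0], [0.6, 0, 0, -0.04, 0], [0.6, 0, 0, -0.08, 0], [0.6, 0, 0, -0.11, 0], [0.6, 0.003, -0.03, -0.12, 0], [0.6, 0.01, -0.08, -0.12, 0], [0.6, 0.018, -0.14, -0.12, 0], [0.6, 0.025, -0.2, -0.12, 0]]]'

```text
time_s: 9.73
tcp_pos: [0.5355, -0.2177, 0.1211]
eef_rot: [180.0, -0.0, 165.2]
contact_force: [0.4, 0.1, -0.5]
gripper_width: 0.0535
gripper_force: 12.0
```

play_rows --rows '[[[0.6, 0.008, -0.06, 0, 0], [0.6, 0.015, -0.12, 0, 0], [0.6, 0.023, -0.18, 0, 0], [0.6, 0.03, -0.24, 0, 0], [0.6, 0.036, -0.28, 0, 0], [0.6, 0.038, -0.3, 0, 0], [0.6, 0.038, -0.3, 0, 0], [0.6, 0.038, -0.3, 0, 0]]]'

```text
time_s: 10.4
tcp_pos: [0.4789, -0.3572, 0.1208]
eef_rot: [180.0, -0.0, 165.0]
contact_force: [0.7, -0.2, -0.0]
gripper_width: 0.0538
gripper_force: 12.0
```

```bash
python3 - <<'E'
from h import *
s=st(); go([.4797,-.3568,.056])
im,i=snap('wrist','w5'); print(proj(i,[[.4797,-.3568,.05]]))
cv2.imwrite('pics/w5.png',im[:,:,::-1])
E
```

```text
{'time_s': 10.4, 'tcp_pos': [0.4789, -0.3572, 0.1208], 'eef_rot': [179.9864, -0.0244, 165.0076], 'contact_force': [0.7067, -0.1922, -0.0426], 'gripper_width': 0.0538, 'gripper_force': 12.0, 'joints': [-17.9968, 18.3859, -17.3564, -0.0151, -54.2828, -86.9867]}
go [ 0.4797 -0.3568  0.056 ] shares [-0.0014  0.0011  0.1296] turn share 0.0 deg 0
[[255.02633186 205.47357315]]
```

View pics/w5.png

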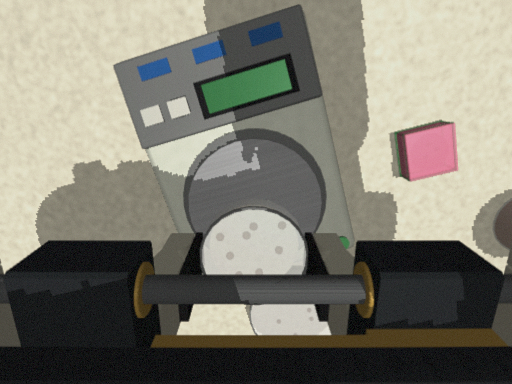

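The dish is held level. The pan spans x 184–326 in the picture, so its centre is at about x 255, which matches the projected (255,205). Lowering.

play_rows --rows '[[[0.6, -0.001, 0.001, 0.03, 0], [0.6, -0.001, 0.001, 0.06, 0], [0.6, -0.001, 0.001, 0.09, 0], [0.6, -0.001, 0.001, 0.11, 0], [0.6, -0.001, 0.001, 0.124, 0], [0.6, -0.001, 0.001, 0.13, 0], [0.6, -0.001, 0.001, 0.133, 0], [0.6, -0.001, 0.001, 0.134, 0]]]'

```text
time_s: 11.12
tcp_pos: [0.4804, -0.3564, 0.0543]
eef_rot: [-180.0, 0.0, 165.1]
contact_force: [0.8, 0.3, -0.1]
gripper_width: 0.0536
gripper_force: 12.0
```

play_rows --rows '[[[0.6, 0, 0, 0, 0], [0.6, 0, 0, 0, 0], [0.6, 0, 0, 0.001, 0], [0.6, 0, 0, 0.001, 0], [0.6, 0, 0, 0.001, 0], [0.6, 0, 0, 0.001, 0], [0.6, 0, 0, 0.001, 0], [0.6, 0, 0, 0.001, 0]]]'

```text
time_s: 11.78
tcp_pos: [0.4801, -0.3565, 0.0536]
eef_rot: [-180.0, 0.0, 165.1]
contact_force: [0.1, -0.1, -0.8]
gripper_width: 0.0537
gripper_force: 12.0
```

play_rows --rows '[[[0.6, 0, 0, 0.001, 0], [0.6, 0, 0, 0.001, 0], [0.6, 0, 0, 0.002, 0], [0.6, 0, 0, 0.002, 0], [0.6, 0, 0, 0.002, 0], [0.6, 0, 0, 0.002, 0], [0.6, 0, 0, 0.002, 0], [0.6, 0, 0, 0.002, 0]]]'

```text
time_s: 12.45
tcp_pos: [0.4801, -0.3566, 0.0533]
eef_rot: [-180.0, 0.0, 165.1]
contact_force: [-1.3, 2.8, 6.9]
gripper_width: 0.0538
gripper_force: 12.0
```

play_rows --rows '[[[0.5, 0, 0, 0, 0], [0.4, 0, 0, 0, 0], [0.3, 0, 0, 0, 0], [0.2, 0, 0, 0, 0], [0.1, 0, 0, 0, 0], [0, 0, 0, 0, 0], [0, 0, 0, -0.01, 0], [0, 0, 0, -0.04, 0]]]'

```text
time_s: 13.12
tcp_pos: [0.4786, -0.3559, 0.0708]
eef_rot: [180.0, -0.2, 165.1]
contact_force: [0.2, -0.1, 0.4]
gripper_width: 0.0857
gripper_force: 0.0
```

play_rows --rows '[[[0, 0, 0, -0.04, 0], [0, 0, 0, -0.1, 0], [0, 0, 0, -0.17, 0], [0, 0, 0.03, -0.18, 0], [0, -0.006, 0.08, -0.18, 0], [0, -0.012, 0.14, -0.18, 0], [0, -0.02, 0.2, -0.18, 0], [0, -0.027, 0.26, -0.18, 0]]]'

```text
time_s: 13.78
tcp_pos: [0.5268, -0.2334, 0.1631]
eef_rot: [180.0, 0.0, 165.1]
contact_force: [0.6, -0.3, 0.5]
gripper_width: 0.0878
gripper_force: 0.0
```

```bash
python3 - <<'E'
from h import *
st(); go([.573,-.1232,.15])
t,i=snap('top','t6'); s,j=snap('scene','s6')
print(proj(i,[[.4797,-.3568,.065]]),proj(j,[[.4797,-.3568,.065]]))
f=lambda m,x,y,h:cv2.resize(m[y-h:y+h,x-h:x+h],None,fx=6,fy=6,interpolation=cv2.INTER_CUBIC)
cv2.imwrite('pics/c6.png',np.hstack([f(t,392,232,33),f(s,102,244,33)])[:,:,::-1])
E
```

```text
{'time_s': 13.7833, 'tcp_pos': [0.5268, -0.2334, 0.1631], 'eef_rot': [179.9965, 0.0372, 165.0522], 'contact_force': [0.5516, -0.3488, 0.5066], 'gripper_width': 0.0878, 'gripper_force': 0.0, 'joints': [-4.4472, 14.143, -17.1768, 0.0039, -58.6429, -100.5026]}
go [ 0.573  -0.1232  0.15  ] shares [-0.0325  0.2367  0.0263] turn share 0.0 deg 0
[[395.52449835 230.96130178]] [[ 99.10646233 241.38934343]]
```

View pics/c6.png

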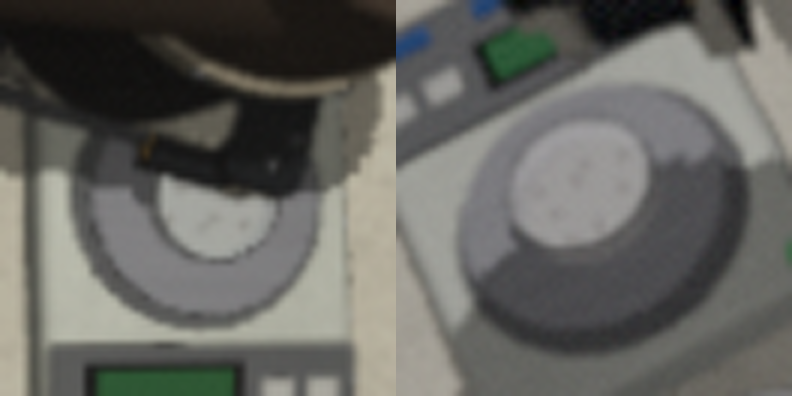

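In the scene crop the dish sits centred on the pan: its centre is at (580,185) and I expected (577,182). Now the plate.

play_rows --rows '[[[0, -0.006, 0.05, 0.005, 0], [0, -0.013, 0.1, 0.01, 0], [0, -0.02, 0.15, 0.015, 0], [0, -0.027, 0.2, 0.02, 0], [0, -0.032, 0.23, 0.026, 0], [0, -0.032, 0.237, 0.026, 0], [0, -0.032, 0.237, 0.026, 0], [0, -0.032, 0.237, 0.026, 0]]]'

```text
time_s: 14.55
tcp_pos: [0.5722, -0.1244, 0.1496]
eef_rot: [-180.0, -0.0, 165.1]
contact_force: [-1.8, 0.5, 0.3]
gripper_width: 0.0871
gripper_force: 0.0
```

```bash
cat >> h.py <<'E'
def circ(i,uv,z):
    "robust circle fit of pixel points cast on height z"
    Q=plane(i,uv,z)[:,:2]
    for _ in range(8):
        A=np.c_[2*Q,np.ones(len(Q))]; s=np.linalg.lstsq(A,(Q**2).sum(1),rcond=None)[0]; R=np.sqrt(s[2]+s[0]**2+s[1]**2)
        e=np.hypot(*(Q-s[:2]).T)-R; Q=Q[abs(e)<max(.0008,2*e.std())]
    return s[:2],R,len(Q),e.std()
E
python3 - <<'E'
from h import *
snap('wrist','w7');im,i=snap('wrist','w7'); st()
uv=proj(i,[[.573,-.1232,.058]])[0]; print(uv)
m=(im.max(2)<60).astype(np.uint8); m[240:]=0
nl,l=cv2.connectedComponents(m); k=l[int(uv[1]),int(uv[0])]
cs=max(cv2.findContours((l==k).astype(np.uint8),cv2.RETR_EXTERNAL,cv2.CHAIN_APPROX_NONE)[0],key=len).reshape(-1,2)
print(len(cs),cs.min(0),cs.max(0)); c,R,n,e=circ(i,cs,.058); print(c,R,n,e); go([*c,.0545])
f=cv2.resize(im[150:250,190:320],None,fx=5,fy=5); cv2.imwrite('pics/w7c.png',f[:,:,::-1])
E
```

```text
{'time_s': 14.65, 'tcp_pos': [0.5721, -0.1249, 0.1497], 'eef_rot': [-179.9931, -0.0022, 165.0426], 'contact_force': [0.2621, 0.0918, -0.3704], 'gripper_width': 0.0877, 'gripper_force': 0.0, 'joints': [6.8081, 15.7175, -16.941, 0.0066, -57.3462, -111.769]}
[256.38777824 196.52440955]
207 [219 160] [294 233]
[ 0.57364639 -0.12348969] 0.030169069076111856 203 0.00031832429506795736
go [ 0.5736 -0.1235  0.0545] shares [-0.0023  0.0035  0.1904] turn share 0.0 deg 0
```

play_rows --rows '[[[0, -0.002, 0.003, 0.03, 0], [0, -0.002, 0.003, 0.07, 0], [0, -0.002, 0.003, 0.11, 0], [0, -0.002, 0.003, 0.15, 0], [0, -0.002, 0.003, 0.175, 0], [0, -0.002, 0.003, 0.187, 0], [0, -0.002, 0.003, 0.19, 0], [0, -0.002, 0.003, 0.19, 0]]]'

```text
time_s: 15.32
tcp_pos: [0.5738, -0.1234, 0.0547]
eef_rot: [-180.0, -0.0, 165.1]
contact_force: [-0.0, -0.1, -0.3]
gripper_width: 0.0878
gripper_force: 0.0
```

play_rows --rows '[[[0, 0, 0, 0, 0], [0, 0, 0, 0, 0], [0, 0, 0, 0, 0], [0, 0, 0, 0, 0], [0, 0, 0, 0, 0], [0, 0, 0, 0, 0], [0, 0, 0, 0, 0], [0, 0, 0, 0, 0]]]'

```text
time_s: 15.98
tcp_pos: [0.5738, -0.1228, 0.0546]
eef_rot: [-180.0, -0.0, 165.1]
contact_force: [0.1, 0.3, -0.4]
gripper_width: 0.0871
gripper_force: 0.0
```

Close on the plate, then lift 10 mm to confirm the hold.

play_rows --rows '[[[0.1, 0, 0, 0, 0], [0.15, 0, 0, 0, 0], [0.2, 0, 0, 0, 0], [0.3, 0, 0, 0, 0], [0.4, 0, 0, 0, 0], [0.5, 0, 0, 0, 0], [0.5, 0, 0, 0, 0], [0.5, 0, 0, 0, 0]]]' --squeeze 15

```text
time_s: 16.65
tcp_pos: [0.5738, -0.1228, 0.0545]
eef_rot: [-180.0, -0.0, 165.1]
contact_force: [0.4, -0.2, -0.3]
gripper_width: 0.0608
gripper_force: 15.0
```

play_rows --rows '[[[0.5, 0, 0, 0, 0], [0.5, 0, 0, -0.005, 0], [0.5, 0, 0, -0.01, 0], [0.5, 0, 0, -0.02, 0], [0.5, 0, 0, -0.04, 0], [0.5, 0, 0, -0.07, 0], [0.5, 0, 0, -0.1, 0], [0.5, 0, 0, -0.1, 0]]]'

```text
time_s: 17.32
tcp_pos: [0.5759, -0.1229, 0.1086]
eef_rot: [179.9, 0.3, 165.1]
contact_force: [0.8, -0.3, -0.0]
gripper_width: 0.061
gripper_force: 15.0
```

```bash
python3 - <<'E'
from h import *
st(); im,i=snap('wrist','w8'); go([.479,.381,.12])
# ring: dark pixels near guesses, in top and scene
for n,uv in(('top0',(107,225)),('scene0',(358,114))):
    m,j=load(n); g=cv2.cvtColor(m,cv2.COLOR_RGB2GRAY).astype(float); x,y=uv
    d=cv2.GaussianBlur(g,(0,0),6)-g; mm=np.zeros(g.shape); mm[y-20:y+20,x-22:x+22]=d[y-20:y+20,x-22:x+22]>12
    p=np.argwhere(mm)[:,::-1]; print(n,len(p),circ(j,p,.042))
E
```

```text
{'time_s': 17.3167, 'tcp_pos': [0.5759, -0.1229, 0.1086], 'eef_rot': [179.938, 0.303, 165.1326], 'contact_force': [0.8321, -0.318, -0.0127], 'gripper_width': 0.061, 'gripper_force': 15.0001, 'joints': [6.9978, 18.2047, -19.5455, 0.0703, -51.9456, -111.9082]}
go [0.479 0.381 0.12 ] shares [ 0.4448  0.9243 -0.0263] turn share 0.0 deg 0
top0 234 (array([0.47844163, 0.38340578]), np.float64(0.03580383014585866), 228, np.float64(0.0020888459193754917))
scene0 183 (array([0.47929114, 0.38211251]), np.float64(0.035610130251890734), 169, np.float64(0.0022969044024252366))
```

View pics/w8.png

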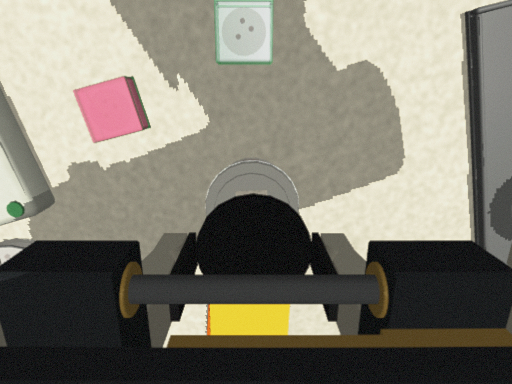

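Plate held level at (255,250). The glass block is upright at (244,32) and the pot is left in place. Moving beside the opening for a close measurement.

play_rows --rows '[[[0.5, 0.005, 0.02, -0.02, 0], [0.5, 0.02, 0.07, -0.04, 0], [0.5, 0.035, 0.13, -0.06, 0], [0.5, 0.055, 0.19, -0.06, 0], [0.5, 0.075, 0.26, -0.06, 0], [0.5, 0.095, 0.33, -0.06, 0], [0.5, 0.115, 0.4, -0.06, 0], [0.5, 0.135, 0.47, -0.06, 0]]]'

```text
time_s: 18.03
tcp_pos: [0.5683, 0.1237, 0.1349]
eef_rot: [-180.0, -0.0, 165.1]
contact_force: [0.1, 0.6, -0.4]
gripper_width: 0.0607
gripper_force: 15.0
```

play_rows --rows '[[[0.5, 0.02, 0.07, 0, 0], [0.5, 0.04, 0.14, 0, 0], [0.5, 0.06, 0.2, 0, 0], [0.5, 0.08, 0.27, 0, 0], [0.5, 0.1, 0.34, 0, 0], [0.5, 0.12, 0.41, 0, 0], [0.5, 0.13, 0.45, 0, 0], [0.5, 0.133, 0.456, 0, 0]]]'

```text
time_s: 18.7
tcp_pos: [0.5627, 0.3633, 0.1342]
eef_rot: [-180.0, 0.0, 165.3]
contact_force: [0.4, 1.1, -0.7]
gripper_width: 0.0611
gripper_force: 15.0
```

play_rows --rows '[[[0.5, 0, 0, 0, 0], [0.5, 0, 0, 0, 0], [0.5, 0, 0, 0, 0], [0.5, 0, 0, 0, 0], [0.5, 0, 0, 0, 0], [0.5, 0, 0, 0, 0], [0.5, 0, 0, 0, 0], [0.5, 0, 0, 0, 0]]]'

```text
time_s: 19.37
tcp_pos: [0.5636, 0.3588, 0.1347]
eef_rot: [180.0, 0.0, 165.1]
contact_force: [0.2, 0.4, 0.0]
gripper_width: 0.0608
gripper_force: 15.0
```

```bash
python3 - <<'E'
from h import *
st(); im,i=snap('wrist','w9'); print(proj(i,[[.479,.3827,.042]]))
E
```

```text
{'time_s': 19.3667, 'tcp_pos': [0.5636, 0.3588, 0.1347], 'eef_rot': [179.9915, 0.0038, 165.0648], 'contact_force': [0.2391, 0.3674, 0.021], 'gripper_width': 0.0608, 'gripper_force': 14.9999, 'joints': [49.1655, 23.666, -7.085, -0.0004, -59.2397, -154.1006]}
[[256.28958687  80.35605134]]
```

View pics/w9.png

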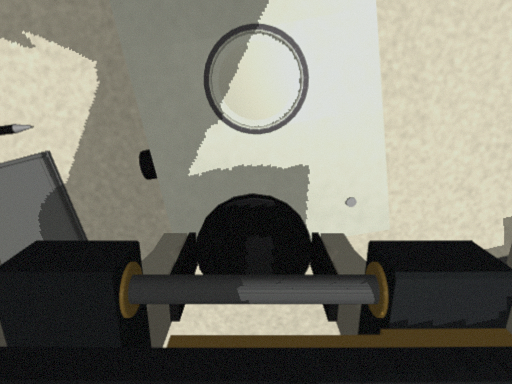

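The ring shows clearly, with its outer edge at x 204–308, y 24–133 and its centre near (256,79).

```bash
python3 - <<'E'
from h import *
im,i=load('w9'); g=cv2.GaussianBlur(cv2.cvtColor(im,cv2.COLOR_RGB2GRAY),(3,3),0).astype(float)
c0=np.array([256,79.]);O=[];I=[]
for a in np.radians(np.arange(0,360,3)):
    rr=np.arange(40,62,.25); p=c0+rr[:,None]*[np.cos(a),np.sin(a)*1.04]
    v=cv2.remap(g.astype(np.float32),p[:,0:1].astype(np.float32),p[:,1:2].astype(np.float32),cv2.INTER_LINEAR).ravel()
    d=np.gradient(v); k=np.argmin(v); 
    if k<4 or k>len(v)-5: continue
    O.append(p[k+np.argmax(d[k:min(k+20,len(v))])]); I.append(p[max(k-20,0)+np.argmin(d[max(k-20,0):k+1])])
for n,q,z in(('outer',O,.042),('inner',I,.042),('inner',I,.038)): print(n,circ(i,np.array(q),z))
# plate held: black blob upper arc between rows 190..230
m=(im.max(2)<60); T=[[x,np.nonzero(m[185:240,x])[0][0]+185] for x in range(206,302)]
S=Tt(); top=S[2,3]+.0033
c,R,n,e=circ(i,np.array(T),top); print('plate',c,R,n,e,'in tool mm',(S[:3,:3].T@(np.array([*c,top])-S[:3,3])*1e3).round(2))
T=np.array(T);P=plane(i,T,top)[:,:2]-S[:2,3]; 
# centre along tool x with radius fixed
Pt=P@S[:2,:2]; print('x at R31/30.2:',[np.median(Pt[abs(Pt[:,1])<.02,0]-np.sqrt(rr**2-Pt[abs(Pt[:,1])<.02,1]**2)).round(4) for rr in(.031,.0302)])
E
```

```text
outer (array([0.47927072, 0.38217814]), np.float64(0.03810471006431052), 120, np.float64(0.00018777068227377272))
inner (array([0.47931885, 0.38233094]), np.float64(0.034492017500439454), 118, np.float64(0.00015806662302871564))
inner (array([0.47920908, 0.38239052]), np.float64(0.03504433630122512), 118, np.float64(0.00016059773526864627))
plate [0.56122941 0.35867814] 0.029143353956851845 96 0.00017687635537953365 in tool mm [ 2.19 -0.79 -3.3 ]
x at R31/30.2: [np.float64(0.0002), np.float64(0.0011)]
```

play_rows --rows '[[[0.5, 0.03, 0, 0, 0], [0.5, 0.07, 0.001, 0, 0], [0.5, 0.11, 0.002, 0, 0], [0.5, 0.15, 0.003, 0, 0], [0.5, 0.17, 0.003, 0.03, 0], [0.5, 0.174, 0.003, 0.07, 0], [0.5, 0.174, 0.003, 0.11, 0], [0.5, 0.174, 0.003, 0.14, 0]]]'

```text
time_s: 20.08
tcp_pos: [0.4785, 0.3829, 0.0635]
eef_rot: [-180.0, -0.0, 165.1]
contact_force: [-0.1, -0.4, -0.9]
gripper_width: 0.0611
gripper_force: 15.0
```

play_rows --rows '[[[0.5, 0, 0, 0.006, 0], [0.5, 0, 0, 0.012, 0], [0.5, 0, 0, 0.014, 0], [0.5, 0, 0, 0.014, 0], [0.5, 0, 0, 0.014, 0], [0.5, 0, 0, 0.014, 0], [0.5, 0, 0, 0.014, 0], [0.5, 0, 0, 0.014, 0]]]'

```text
time_s: 20.75
tcp_pos: [0.4799, 0.3831, 0.058]
eef_rot: [180.0, 0.0, 165.1]
contact_force: [0.0, 0.1, 0.2]
gripper_width: 0.061
gripper_force: 15.0
```

```bash
python3 - <<'E'
from h import *
st(); go([.4800,.3827,.0465])
E
```

```text
{'time_s': 20.75, 'tcp_pos': [0.4799, 0.3831, 0.058], 'eef_rot': [179.9594, 0.0163, 165.0871], 'contact_force': [0.0214, 0.0698, 0.1685], 'gripper_width': 0.061, 'gripper_force': 14.9999, 'joints': [56.797, 23.6847, -18.8916, 0.0037, -47.38, -161.7124]}
go [0.48   0.3827 0.0465] shares [-0.0003 -0.0007  0.0231] turn share 0.0 deg 0
```

play_rows --rows '[[[0.5, 0, -0.001, 0.006, 0], [0.5, 0, -0.001, 0.012, 0], [0.5, 0, -0.001, 0.016, 0], [0.5, 0, -0.001, 0.02, 0], [0.5, 0, -0.001, 0.023, 0], [0.5, 0, -0.001, 0.023, 0], [0.5, 0, -0.001, 0.023, 0], [0.5, 0, -0.001, 0.023, 0]]]'

```text
time_s: 21.42
tcp_pos: [0.4797, 0.3825, 0.0461]
eef_rot: [-180.0, 0.0, 165.1]
contact_force: [0.1, -0.3, -0.1]
gripper_width: 0.0614
gripper_force: 15.0
```

play_rows --rows '[[[0.5, 0, 0, 0.001, 0], [0.5, 0, 0, 0.002, 0], [0.5, 0, 0, 0.003, 0], [0.5, 0, 0, 0.004, 0], [0.5, 0, 0, 0.004, 0], [0.5, 0, 0, 0.004, 0], [0.5, 0, 0, 0.004, 0], [0.5, 0, 0, 0.004, 0]]]'

```text
time_s: 22.08
tcp_pos: [0.4797, 0.3825, 0.0441]
eef_rot: [180.0, 0.0, 165.1]
contact_force: [-0.3, 0.5, 0.6]
gripper_width: 0.0609
gripper_force: 15.0
```

play_rows --rows '[[[0.5, 0, 0, 0.001, 0], [0.5, 0, 0, 0.001, 0], [0.5, 0, 0, 0.002, 0], [0.5, 0, 0, 0.002, 0], [0.5, 0, 0, 0.0025, 0], [0.5, 0, 0, 0.0025, 0], [0.5, 0, 0, 0.0025, 0], [0.5, 0, 0, 0.0025, 0]]]'

```text
time_s: 22.75
tcp_pos: [0.4796, 0.3824, 0.0428]
eef_rot: [-180.0, -0.0, 165.1]
contact_force: [-0.1, -0.1, -0.2]
gripper_width: 0.0609
gripper_force: 15.0
```

play_rows --rows '[[[0.4, 0, 0, 0, 0], [0.3, 0, 0, 0, 0], [0.2, 0, 0, 0, 0], [0.1, 0, 0, 0, 0], [0, 0, 0, 0, 0], [0, 0, 0, 0, 0], [0, 0, 0, -0.02, 0], [0, 0, 0, -0.06, 0]]]'

```text
time_s: 23.42
tcp_pos: [0.4786, 0.3811, 0.0713]
eef_rot: [-179.8, -0.1, 165.1]
contact_force: [0.9, 0.4, 0.5]
gripper_width: 0.0867
gripper_force: 0.0
```

play_rows --rows '[[[0, 0, 0, -0.04, 0], [0, 0, 0, -0.1, 0], [0, 0, 0, -0.14, 0], [0, 0, 0, -0.16, 0], [0, 0, 0, -0.16, 0], [0, 0, 0, -0.16, 0], [0, 0, 0, -0.16, 0], [0, 0, 0, -0.16, 0]]]'

```text
time_s: 24.08
tcp_pos: [0.4791, 0.3818, 0.1514]
eef_rot: [-179.9, -0.1, 165.1]
contact_force: [-0.6, 0.6, -0.8]
gripper_width: 0.0876
gripper_force: 0.0
```

```bash
python3 - <<'E'
from h import *
st(); im,i=snap('wrist','w10'); uv=proj(i,[[.4795,.3827,.046]])[0]; print(uv)
m=(im.max(2)<60).astype(np.uint8); m[240:]=0
l=cv2.connectedComponents(m)[1]; k=l[int(uv[1]),int(uv[0])]
cs=max(cv2.findContours((l==k).astype(np.uint8),cv2.RETR_EXTERNAL,cv2.CHAIN_APPROX_NONE)[0],key=len).reshape(-1,2)
print(cs.min(0),cs.max(0),circ(i,cs,.046))
x,y=max(int(uv[0])-80,0),max(int(uv[1])-60,0)
cv2.imwrite('pics/w10c.png',cv2.resize(im[y:y+120,x:x+160],None,fx=5,fy=5,interpolation=cv2.INTER_CUBIC)[:,:,::-1])
E
```

```text
{'time_s': 24.0833, 'tcp_pos': [0.4791, 0.3818, 0.1514], 'eef_rot': [-179.8777, -0.0587, 165.0806], 'contact_force': [-0.6044, 0.5931, -0.8317], 'gripper_width': 0.0876, 'gripper_force': 0.0, 'joints': [56.7874, 18.0908, -13.25, -0.0202, -58.7938, -161.6963]}
[255.61997332 191.29507083]
[219 156] [299 230] (array([0.4814118 , 0.38369461]), np.float64(0.03188517473877432), 341, np.float64(0.002196344661327497))
```

View pics/w10c.png

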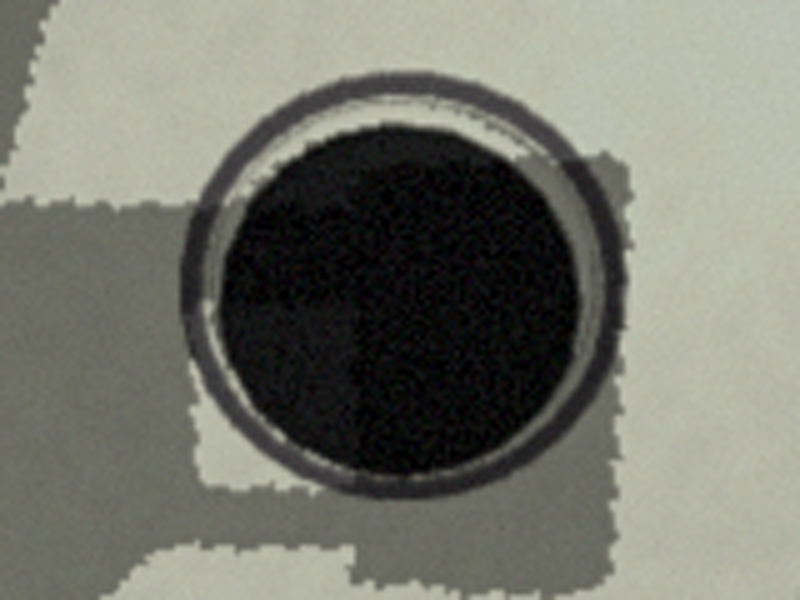

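The plate is inside the ring with a white gap on the sides and top, and slightly hidden at the bottom by the view angle. Next I check centre and tilt numerically, and locate the glass block and pot.

```bash
python3 - <<'E'
from h import *
im,i=load('w10'); g=cv2.cvtColor(im,cv2.COLOR_RGB2GRAY).astype(np.float32)
c0=np.array([255.5,191.]);E=[]
for a in np.radians(np.arange(0,360,3)):
    rr=np.arange(25,42,.25); p=(c0+rr[:,None]*[np.cos(a),np.sin(a)]).astype(np.float32)
    v=cv2.remap(g,p[:,0:1],p[:,1:2],cv2.INTER_LINEAR).ravel(); d=np.gradient(cv2.GaussianBlur(v[:,None],(1,5),0).ravel())
    k=np.nonzero(d>3)[0]; 
    if len(k): E.append(p[k[0]:k[0]+6][np.argmax(d[k[0]:k[0]+6])])
E=np.array(E)
for z in(.044,.046,.048,.05): print(z,circ(i,E,z))
Q=plane(i,E,.046)[:,:2]; x=np.array(Tt()[:2,0]);y=np.array(Tt()[:2,1])
print('extent x',np.ptp(Q@x),'y',np.ptp(Q@y), 'mid', ((Q@x).max()+(Q@x).min())/2*x+((Q@y).max()+(Q@y).min())/2*y)
go([.4562+.0,-.0982,.15])
E
```

```text
0.044 (array([0.48032645, 0.38141434]), np.float64(0.030753304568733437), 105, np.float64(0.0002577780390376561))
0.046 (array([0.47973385, 0.38156936]), np.float64(0.030520856779383286), 105, np.float64(0.0002558296326417235))
0.048 (array([0.47914124, 0.38172439]), np.float64(0.03028840899002199), 105, np.float64(0.0002538812262457967))
0.05 (array([0.47854864, 0.38187941]), np.float64(0.030055961200678848), 105, np.float64(0.0002519328198498655))
extent x 0.06149793705276113 y 0.06134458538413079 mid [0.47962924 0.38134403]
go [ 0.4562 -0.0982  0.15  ] shares [-0.2027 -0.9396  0.0047] turn share 0.0 deg 0
```

The plate reads round and centred to within 1 mm, so it is seated. Fetching the glass block.

play_rows --rows '[[[0, -0.015, -0.07, 0, 0], [0, -0.03, -0.14, 0, 0], [0, -0.045, -0.21, 0, 0], [0, -0.06, -0.28, 0, 0], [0, -0.075, -0.35, 0, 0], [0, -0.09, -0.42, 0, 0], [0, -0.105, -0.48, 0, 0], [0, -0.12, -0.55, 0, 0]]]'

```text
time_s: 24.8
tcp_pos: [0.4664, 0.0998, 0.1522]
eef_rot: [-180.0, -0.0, 165.1]
contact_force: [1.0, 0.9, 0.4]
gripper_width: 0.0877
gripper_force: 0.0
```

play_rows --rows '[[[0, -0.015, -0.07, 0, 0], [0, -0.03, -0.14, 0.01, 0], [0, -0.045, -0.21, 0.02, 0], [0, -0.06, -0.28, 0.04, 0], [0, -0.075, -0.35, 0.06, 0], [0, -0.083, -0.38, 0.08, 0], [0, -0.083, -0.39, 0.08, 0], [0, -0.083, -0.39, 0.08, 0]]]'

```text
time_s: 25.47
tcp_pos: [0.4557, -0.0991, 0.1118]
eef_rot: [-179.9, -0.1, 164.9]
contact_force: [-0.5, -0.4, 0.6]
gripper_width: 0.0877
gripper_force: 0.0
```

```bash
python3 - <<'E'
from h import *
snap('wrist','w11'); im,i=snap('wrist','w11'); st()
uv=proj(i,[[.4562,-.0982,.02]])[0]; print(uv)
a=im.astype(int); gm=((a[:,:,1]-(a[:,:,0]+a[:,:,2])/2)>14).astype(np.uint8); gm[240:]=0
x,y=uv.astype(int); b=np.zeros_like(gm); b[y-60:y+60,x-60:x+60]=gm[y-60:y+60,x-60:x+60]; b[240:]=0
ys,xs=np.nonzero(b); print(xs.min(),xs.max(),ys.min(),ys.max(),len(xs))
print('cols',[(k,int(v)) for k,v in zip(*np.unique(xs,return_counts=True)) if v>12]); print('rows',[(k,int(v)) for k,v in zip(*np.unique(ys,return_counts=True)) if v>12])
E
```

```text
{'time_s': 25.5667, 'tcp_pos': [0.457, -0.0976, 0.1129], 'eef_rot': [-179.9883, -0.009, 165.0724], 'contact_force': [0.0663, 0.0643, 0.1561], 'gripper_width': 0.0877, 'gripper_force': 0.0, 'joints': [12.1875, 7.3217, -33.7531, 0.0083, -48.9385, -117.1205]}
[254.20462423 195.43131135]
228 279 168 220 641
cols [(np.int64(229), 41), (np.int64(230), 52), (np.int64(231), 52), (np.int64(232), 19), (np.int64(275), 27), (np.int64(276), 52), (np.int64(277), 51), (np.int64(278), 38)]
rows [(np.int64(168), 47), (np.int64(169), 48), (np.int64(173), 51), (np.int64(174), 52), (np.int64(212), 32), (np.int64(213), 28), (np.int64(218), 49), (np.int64(219), 48)]
```

```bash
python3 - <<'E'
from h import *
im,i=load('w11')
P=plane(i,[[253.7,172.8],[253.7,219.6],[228.8,196],[278.6,196]],.02); print(np.linalg.norm(P[0]-P[1]),np.linalg.norm(P[2]-P[3]))
x=Tt()[:3,0];y=Tt()[:3,1]; a=(P[0]+P[1])@x/2; b=(P[2]+P[3])@y/2; c=a*x+b*y; print(c)
Q=plane(i,[[253.7,168],[253.7,213]],0.); print('bottom x',(Q@x).round(4),'top mid x',a)
print('offset from TCP in tool (mm)',((a-Tt()[:3,3]@x)*1e3,(b-Tt()[:3,3]@y)*1e3)); go([*c[:2],.0025])
E
```

```text
0.039602973837386916 0.0401023666583607
[ 4.57145830e-01 -9.88776493e-02 -7.80077799e-05]
bottom x [-0.4481 -0.4888] top mid x -0.4671888548130778
offset from TCP in tool (mm) (np.float64(-0.5147891789809012), np.float64(-1.2011251371547016))
go [ 0.4571 -0.0989  0.0025] shares [-0.001  -0.0024  0.2207] turn share 0.0 deg 0
```

play_rows --rows '[[[0, -0.001, -0.001, 0.04, 0], [0, -0.001, -0.001, 0.08, 0], [0, -0.001, -0.001, 0.12, 0], [0, -0.001, -0.001, 0.16, 0], [0, -0.001, -0.001, 0.19, 0], [0, -0.001, -0.001, 0.21, 0], [0, -0.001, -0.001, 0.219, 0], [0, -0.001, -0.001, 0.219, 0]]]'

```text
time_s: 26.23
tcp_pos: [0.4571, -0.0975, 0.0028]
eef_rot: [-180.0, -0.1, 165.2]
contact_force: [-1.3, 0.4, -0.1]
gripper_width: 0.0875
gripper_force: 0.0
```

play_rows --rows '[[[0.3, 0, 0, 0, 0], [0.4, 0, 0, 0, 0], [0.5, 0, 0, 0, 0], [0.6, 0, 0, 0, 0], [0.7, 0, 0, 0, 0], [0.8, 0, 0, 0, 0], [0.8, 0, 0, 0, 0], [0.8, 0, 0, 0, 0]]]' --squeeze 15

```text
time_s: 26.9
tcp_pos: [0.4572, -0.0985, 0.0034]
eef_rot: [180.0, 0.0, 165.1]
contact_force: [0.3, 1.0, 0.4]
gripper_width: 0.0397
gripper_force: 5.7
```

play_rows --rows '[[[0.8, 0, 0, 0, 0], [0.8, 0, 0, -0.02, 0], [0.8, 0, 0, -0.08, 0], [0.8, 0, 0, -0.15, 0], [0.8, 0, 0, -0.2, 0], [0.8, 0, 0, -0.23, 0], [0.8, 0, 0.03, -0.23, 0], [0.8, 0.01, 0.08, -0.23, 0]]]'

```text
time_s: 27.57
tcp_pos: [0.4633, -0.059, 0.1196]
eef_rot: [179.9, 0.1, 165.0]
contact_force: [1.0, 0.3, -1.7]
gripper_width: 0.0401
gripper_force: 15.0
```

```bash
python3 - <<'E'
from h import *
st(); go([.4797,.3824,.12])
E
```

```text
{'time_s': 27.5667, 'tcp_pos': [0.4633, -0.059, 0.1196], 'eef_rot': [179.9278, 0.1328, 164.9543], 'contact_force': [1.0412, 0.3195, -1.6956], 'gripper_width': 0.0401, 'gripper_force': 14.9983, 'joints': [16.9909, 6.7102, -33.4062, 0.0121, -49.7326, -122.0443]}
go [0.4797 0.3824 0.12  ] shares [ 1.976e-01  8.611e-01 -3.000e-04] turn share 0.0 deg 0
```

play_rows --rows '[[[0.8, 0.013, 0.06, 0, 0], [0.8, 0.028, 0.12, 0, 0], [0.8, 0.042, 0.18, 0, 0], [0.8, 0.057, 0.25, 0, 0], [0.8, 0.073, 0.32, 0, 0], [0.8, 0.09, 0.39, 0, 0], [0.8, 0.105, 0.46, 0, 0], [0.8, 0.12, 0.52, 0, 0]]]'

```text
time_s: 28.23
tcp_pos: [0.4713, 0.2104, 0.1183]
eef_rot: [180.0, 0.0, 165.1]
contact_force: [1.8, 0.4, -1.4]
gripper_width: 0.0397
gripper_force: 15.0
```

play_rows --rows '[[[0.8, 0.015, 0.06, 0, 0], [0.8, 0.03, 0.12, 0, 0], [0.8, 0.045, 0.18, 0, 0], [0.8, 0.06, 0.24, 0, 0], [0.8, 0.07, 0.29, 0, 0], [0.8, 0.076, 0.33, 0, 0], [0.8, 0.078, 0.341, 0, 0], [0.8, 0.078, 0.341, 0, 0]]]'

```text
time_s: 28.9
tcp_pos: [0.4774, 0.3841, 0.1175]
eef_rot: [-179.9, -0.0, 165.2]
contact_force: [0.3, -0.4, -1.4]
gripper_width: 0.0397
gripper_force: 15.0
```

play_rows --rows '[[[0.8, 0, 0, 0.03, 0], [0.8, 0, 0, 0.06, 0], [0.8, 0, 0, 0.08, 0], [0.8, 0, 0, 0.1, 0], [0.8, 0, 0, 0.11, 0], [0.8, 0, 0, 0.11, 0], [0.8, 0, 0, 0.11, 0], [0.8, 0, 0, 0.11, 0]]]'

```text
time_s: 29.57
tcp_pos: [0.4781, 0.3832, 0.064]
eef_rot: [180.0, 0.0, 165.1]
contact_force: [0.3, -0.2, -1.0]
gripper_width: 0.0399
gripper_force: 15.0
```

```bash
python3 - <<'E'
from h import *
st(); go([.4797,.3824,.0495]); im,i=snap('wrist','w12'); print(proj(i,[[.4797,.3816,.046]]))
E
```

```text
{'time_s': 29.5667, 'tcp_pos': [0.4781, 0.3832, 0.064], 'eef_rot': [179.9517, 0.0277, 165.0981], 'contact_force': [0.3333, -0.1666, -0.9504], 'gripper_width': 0.0399, 'gripper_force': 14.9999, 'joints': [56.9681, 23.1696, -18.7797, 0.0152, -47.9962, -161.8802]}
go [0.4797 0.3824 0.0495] shares [-0.0036 -0.0008  0.0289] turn share 0.0 deg 0
[[252.54412378 237.4603415 ]]
```

play_rows --rows '[[[0.8, -0.001, 0, 0.005, 0], [0.8, -0.002, -0.001, 0.01, 0], [0.8, -0.003, -0.001, 0.015, 0], [0.8, -0.003, -0.001, 0.02, 0], [0.8, -0.003, -0.001, 0.024, 0], [0.8, -0.003, -0.001, 0.025, 0], [0.8, -0.003, -0.001, 0.025, 0], [0.8, -0.003, -0.001, 0.025, 0]]]'

```text
time_s: 30.28
tcp_pos: [0.479, 0.3821, 0.0508]
eef_rot: [-180.0, 0.0, 165.1]
contact_force: [-0.1, -1.5, -0.0]
gripper_width: 0.0402
gripper_force: 15.0
```

play_rows --rows '[[[0.8, 0, 0, 0.001, 0], [0.8, 0, 0, 0.002, 0], [0.8, 0, 0, 0.003, 0], [0.8, 0, 0, 0.003, 0], [0.8, 0, 0, 0.003, 0], [0.8, 0, 0, 0.003, 0], [0.8, 0, 0, 0.003, 0], [0.8, 0, 0, 0.003, 0]]]'

```text
time_s: 30.95
tcp_pos: [0.4791, 0.3822, 0.0494]
eef_rot: [180.0, 0.0, 165.1]
contact_force: [-0.5, -0.4, 0.8]
gripper_width: 0.0397
gripper_force: 15.0
```

play_rows --rows '[[[0.8, 0, 0, 0.001, 0], [0.8, 0, 0, 0.002, 0], [0.8, 0, 0, 0.002, 0], [0.8, 0, 0, 0.002, 0], [0.8, 0, 0, 0.002, 0], [0.8, 0, 0, 0.002, 0], [0.8, 0, 0, 0.002, 0], [0.8, 0, 0, 0.002, 0]]]'

```text
time_s: 31.62
tcp_pos: [0.4791, 0.3821, 0.0494]
eef_rot: [180.0, 0.0, 165.1]
contact_force: [-3.2, -2.1, 9.6]
gripper_width: 0.04
gripper_force: 15.0
```

Contact comes at TCP 0.0494, the height expected with the plate fully seated. Release and check.

play_rows --rows '[[[0.8, 0, 0, -0.001, 0], [0.7, 0, 0, -0.001, 0], [0.5, 0, 0, -0.001, 0], [0.3, 0, 0, -0.001, 0], [0.2, 0, 0, -0.001, 0], [0.1, 0, 0, -0.002, 0], [0, 0, 0, -0.02, 0], [0, 0, 0, -0.06, 0]]]'

```text
time_s: 32.28
tcp_pos: [0.4779, 0.3807, 0.0765]
eef_rot: [-179.7, -0.1, 165.1]
contact_force: [0.8, -0.2, -0.1]
gripper_width: 0.0718
gripper_force: 0.0
```

play_rows --rows '[[[0, 0, 0, -0.04, 0], [0, 0, 0, -0.08, 0], [0, 0, 0, -0.12, 0], [0, 0, 0, -0.14, 0], [0, 0, 0, -0.14, 0], [0, 0, 0, -0.14, 0], [0, 0, 0, -0.14, 0], [0, 0, 0, -0.14, 0]]]'

```text
time_s: 32.95
tcp_pos: [0.4785, 0.3815, 0.147]
eef_rot: [-179.9, -0.1, 165.1]
contact_force: [-0.4, -0.5, 0.2]
gripper_width: 0.0878
gripper_force: 0.0
```

```bash
python3 - <<'E'
from h import *
im,i=snap('wrist','w13'); st(); uv=proj(i,[[.4797,.3816,.066]])[0]; print(uv)
a=im.astype(int); gm=((a[:,:,1]-(a[:,:,0]+a[:,:,2])/2)>12)
x,y=uv.astype(int)
b=np.zeros(gm.shape,bool); b[y-45:y+40,x-45:x+45]=gm[y-45:y+40,x-45:x+45]
ys,xs=np.nonzero(b)
print('cols',[(int(k),int(v)) for k,v in zip(*np.unique(xs,return_counts=True)) if v>12]); print('rows',[(int(k),int(v)) for k,v in zip(*np.unique(ys,return_counts=True)) if v>12])
cv2.imwrite('pics/w13c.png',cv2.resize(im[y-60:y+60,x-80:x+80],None,fx=5,fy=5,interpolation=cv2.INTER_CUBIC)[:,:,::-1])
E
```

```text
{'time_s': 33.0, 'tcp_pos': [0.4786, 0.3816, 0.1471], 'eef_rot': [-179.8888, -0.0477, 165.0878], 'contact_force': [0.5655, -0.6879, 0.4239], 'gripper_width': 0.0879, 'gripper_force': 0.0, 'joints': [56.8199, 18.2614, -13.6359, -0.0123, -58.2232, -161.7255]}
[254.97081212 201.65115174]
cols [(228, 20), (229, 47), (230, 54), (231, 54), (232, 31), (277, 32), (278, 55), (279, 55), (280, 46), (281, 13)]
rows [(171, 50), (172, 51), (176, 54), (177, 54), (216, 33), (217, 34), (223, 50), (224, 50), (225, 33)]
```

View pics/w13c.png

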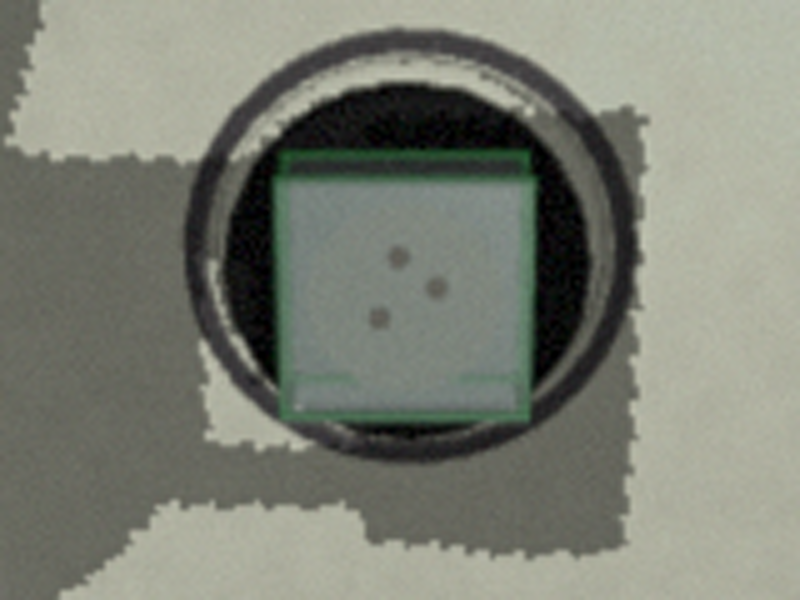

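The block sits square and centred on the plate: block x 275–535, plate x 228–588 in the crop. Now the numbers for block centring, the tray and the pot.

```bash
python3 - <<'E'
from h import *
im,i=load('w13'); x=Tt()[:3,0];y=Tt()[:3,1]
T=plane(i,[[254.8,175.8],[254.8,225.2],[228.3,200],[280.8,200]],.066)
B=plane(i,[[254.8,170.8],[254.8,217.6]],.046)
print('block x top,bottom',(T[0]+T[1])@x/2,(B[0]+B[1])@x/2,'y',(T[2]+T[3])@y/2,'plate',np.array([.4797,.3816])@x[:2],np.array([.4797,.3816])@y[:2])
for n in('top0','scene0'):
    m,j=load(n); g=m.max(2); seed=proj(j,[[.56,.117,.004]])[0].astype(int); v=np.median(g[seed[1]-2:seed[1]+3,seed[0]-2:seed[0]+3])
    mm=((g<v+28)).astype(np.uint8); mm=cv2.morphologyEx(mm,cv2.MORPH_OPEN,np.ones((5,5),np.uint8)); l=cv2.connectedComponents(mm)[1]; k=l[seed[1],seed[0]]
    c=max(cv2.findContours((l==k).astype(np.uint8),cv2.RETR_EXTERNAL,cv2.CHAIN_APPROX_NONE)[0],key=len)
    P=plane(j,c.reshape(-1,2),.010)[:,:2]; rc=cv2.minAreaRect((P*1e3).astype(np.float32)); print(n,seed,v,np.round(rc[0],1),np.round(rc[1],1),round(rc[2],1))
go([.573,-.1232,.15])
E
```

```text
block x top,bottom -0.3648274883879763 -0.36601043241004877 y 0.49173280103089806 plate -0.3653433874563678 0.49219231347114106
top0 [211 197] 72.0 [596.3 121.6] [130.7 228. ] 88.8
scene0 [294 185] 84.0 [598.8 118.7] [132.6 228.9] 88.7
go [ 0.573  -0.1232  0.15  ] shares [-0.4422 -0.927  -0.0044] turn share 0.0 deg 0
```

play_rows --rows '[[[0, -0.03, -0.07, 0, 0], [0, -0.065, -0.14, 0, 0], [0, -0.095, -0.2, 0, 0], [0, -0.13, -0.27, 0, 0], [0, -0.16, -0.34, 0, 0], [0, -0.19, -0.4, 0, 0], [0, -0.22, -0.46, 0, 0], [0, -0.25, -0.52, 0, 0]]]'

```text
time_s: 33.67
tcp_pos: [0.5326, 0.0968, 0.1477]
eef_rot: [-180.0, -0.0, 165.1]
contact_force: [0.9, 0.6, -0.0]
gripper_width: 0.0875
gripper_force: 0.0
```

play_rows --rows '[[[0, -0.03, -0.07, 0, 0], [0, -0.065, -0.14, 0, 0], [0, -0.095, -0.2, 0, 0], [0, -0.13, -0.27, 0, 0], [0, -0.16, -0.34, 0, 0], [0, -0.185, -0.39, 0, 0], [0, -0.192, -0.407, 0, 0], [0, -0.192, -0.407, 0, 0]]]'

```text
time_s: 34.33
tcp_pos: [0.5729, -0.125, 0.1471]
eef_rot: [-180.0, -0.1, 164.9]
contact_force: [-0.6, 0.4, -0.4]
gripper_width: 0.0876
gripper_force: 0.0
```

```bash
python3 - <<'E'
from h import *
snap('wrist','w14');im,i=snap('wrist','w14'); st()
c0=proj(i,[[.5736,-.1232,.048]])[0];print(c0); g=cv2.GaussianBlur(cv2.cvtColor(im,cv2.COLOR_RGB2GRAY),(3,3),0).astype(np.float32)
for lo,hi,z in((27,37,.05),(38,50,.046)):
    E=[]
    for a in np.radians(np.arange(0,360,3)):
        rr=np.arange(lo,hi,.25); p=(c0+rr[:,None]*[np.cos(a),np.sin(a)]).astype(np.float32)
        v=cv2.remap(g,p[:,0:1],p[:,1:2],cv2.INTER_LINEAR).ravel(); E.append(p[np.argmin(v)])
    print(z,circ(i,np.array(E),z))
go([.5736,-.1232,.036])
cv2.imwrite('pics/w14c.png',cv2.resize(im[130:250,175:335],None,fx=5,fy=5,interpolation=cv2.INTER_CUBIC)[:,:,::-1])
E
```

```text
{'time_s': 34.4333, 'tcp_pos': [0.5729, -0.1227, 0.1475], 'eef_rot': [-179.9834, -0.0762, 165.0254], 'contact_force': [-1.1599, -0.1957, -1.0699], 'gripper_width': 0.0878, 'gripper_force': 0.0, 'joints': [7.0081, 15.9071, -16.9845, -0.0156, -57.1853, -111.9742]}
[255.02887805 194.04203392]
0.05 (array([ 0.57544526, -0.12462731]), np.float64(0.026552117106718107), 96, np.float64(0.0002871470854221225))
0.046 (array([ 0.57522347, -0.12404701]), np.float64(0.03269487143954122), 97, np.float64(0.00042054652147096417))
go [ 0.5736 -0.1232  0.036 ] shares [-0.0019 -0.0005  0.223 ] turn share 0.0 deg 0
```

play_rows --rows '[[[0, -0.002, 0, 0.03, 0], [0, -0.005, 0, 0.08, 0], [0, -0.005, 0, 0.13, 0], [0, -0.005, 0, 0.17, 0], [0, -0.005, 0, 0.2, 0], [0, -0.005, 0, 0.22, 0], [0, -0.005, 0, 0.227, 0], [0, -0.005, 0, 0.227, 0]]]'

```text
time_s: 35.1
tcp_pos: [0.5755, -0.1225, 0.0343]
eef_rot: [-180.0, -0.1, 165.2]
contact_force: [0.1, -0.1, -0.1]
gripper_width: 0.0877
gripper_force: 0.0
```

play_rows --rows '[[[0, 0, 0, 0, 0], [0.1, 0, 0, 0, 0], [0.15, 0, 0, 0, 0], [0.2, 0, 0, 0, 0], [0.3, 0, 0, 0, 0], [0.4, 0, 0, 0, 0], [0.4, 0, 0, 0, 0], [0.4, 0, 0, 0, 0]]]' --squeeze 20

```text
time_s: 35.77
tcp_pos: [0.576, -0.1234, 0.0354]
eef_rot: [180.0, 0.0, 165.1]
contact_force: [-1.4, -0.2, 5.4]
gripper_width: 0.0674
gripper_force: 20.0
```

play_rows --rows '[[[0.4, 0, 0, 0, 0], [0.4, 0, 0, -0.01, 0], [0.4, 0, 0, -0.03, 0], [0.4, 0, 0, -0.07, 0], [0.4, 0, 0, -0.11, 0], [0.4, 0, 0, -0.14, 0], [0.4, 0, 0, -0.14, 0], [0.4, 0, 0, -0.14, 0]]]'

```text
time_s: 36.43
tcp_pos: [0.5763, -0.1232, 0.1061]
eef_rot: [179.9, 0.1, 165.1]
contact_force: [-0.9, -1.0, -1.4]
gripper_width: 0.0674
gripper_force: 20.0
```

```bash
python3 - <<'E'
from h import *
st(); go([.5455,.121,.104])
E
```

```text
{'time_s': 36.4333, 'tcp_pos': [0.5763, -0.1232, 0.1061], 'eef_rot': [179.9427, 0.1224, 165.0853], 'contact_force': [-0.8587, -1.0071, -1.3533], 'gripper_width': 0.0674, 'gripper_force': 19.9998, 'joints': [6.9214, 18.4945, -19.4603, -0.0097, -51.9102, -111.8301]}
go [0.5455 0.121  0.104 ] shares [0.1852 0.4561 0.0043] turn share 0.0 deg 0
```

play_rows --rows '[[[0.4, 0.01, 0.03, 0, 0], [0.4, 0.035, 0.09, 0, 0], [0.4, 0.06, 0.15, 0, 0], [0.4, 0.085, 0.21, 0, 0], [0.4, 0.11, 0.27, 0, 0], [0.4, 0.135, 0.33, 0, 0], [0.4, 0.16, 0.39, 0, 0], [0.4, 0.175, 0.43, 0, 0]]]'

```text
time_s: 37.1
tcp_pos: [0.5453, 0.1091, 0.104]
eef_rot: [-180.0, -0.1, 165.1]
contact_force: [-0.2, -0.7, -0.8]
gripper_width: 0.0674
gripper_force: 20.0
```

play_rows --rows '[[[0.4, 0.01, 0.025, 0, 0], [0.4, 0.01, 0.026, 0, 0], [0.4, 0.01, 0.026, 0.03, 0], [0.4, 0.01, 0.026, 0.06, 0], [0.4, 0.01, 0.026, 0.08, 0], [0.4, 0.01, 0.026, 0.1, 0], [0.4, 0.01, 0.026, 0.115, 0], [0.4, 0.01, 0.026, 0.12, 0]]]'

```text
time_s: 37.77
tcp_pos: [0.5444, 0.12, 0.0434]
eef_rot: [-179.9, -0.1, 165.0]
contact_force: [0.2, 0.2, -1.1]
gripper_width: 0.0671
gripper_force: 20.0
```

play_rows --rows '[[[0.4, 0, 0, 0.003, 0], [0.4, 0, 0, 0.006, 0], [0.4, 0, 0, 0.008, 0], [0.4, 0, 0, 0.01, 0], [0.4, 0, 0, 0.01, 0], [0.4, 0, 0, 0.01, 0], [0.4, 0, 0, 0.01, 0], [0.4, 0, 0, 0.01, 0]]]'

```text
time_s: 38.43
tcp_pos: [0.5451, 0.1209, 0.04]
eef_rot: [180.0, 0.0, 165.1]
contact_force: [0.4, -0.2, -1.8]
gripper_width: 0.0673
gripper_force: 20.0
```

play_rows --rows '[[[0.4, 0, 0, 0.001, 0], [0.4, 0, 0, 0.002, 0], [0.4, 0, 0, 0.003, 0], [0.4, 0, 0, 0.003, 0], [0.4, 0, 0, 0.003, 0], [0.4, 0, 0, 0.003, 0], [0.4, 0, 0, 0.003, 0], [0.4, 0, 0, 0.003, 0]]]'

```text
time_s: 39.1
tcp_pos: [0.5452, 0.1209, 0.0393]
eef_rot: [180.0, 0.0, 165.1]
contact_force: [-4.1, 0.2, 9.1]
gripper_width: 0.0672
gripper_force: 20.0
```

play_rows --rows '[[[0.4, 0, 0, -0.001, 0], [0.3, 0, 0, -0.001, 0], [0.2, 0, 0, -0.001, 0], [0.1, 0, 0, -0.001, 0], [0, 0, 0, -0.001, 0], [0, 0, 0, -0.001, 0], [0, 0, 0, -0.02, 0], [0, 0, 0, -0.06, 0]]]'

```text
time_s: 39.77
tcp_pos: [0.5435, 0.12, 0.0668]
eef_rot: [-179.8, -0.2, 165.1]
contact_force: [0.1, -0.4, 1.0]
gripper_width: 0.0877
gripper_force: 0.0
```

play_rows --rows '[[[0, 0, 0, -0.06, 0], [0, 0, 0, -0.13, 0], [0, 0, 0, -0.2, 0], [0, 0, 0, -0.26, 0], [0, 0.02, -0.05, -0.28, 0], [0, 0.04, -0.11, -0.28, 0], [0, 0.06, -0.18, -0.28, 0], [0, 0.08, -0.25, -0.28, 0]]]'

```text
time_s: 40.43
tcp_pos: [0.4733, 0.0095, 0.2092]
eef_rot: [180.0, 0.0, 165.1]
contact_force: [0.0, -0.7, 0.5]
gripper_width: 0.0875
gripper_force: 0.0
```

play_rows --rows '[[[0, 0, -0.06, 0, 0], [0, 0, -0.12, 0, 0], [0, 0, -0.18, 0, 0], [0, 0, -0.2, 0, 0], [0, 0, -0.2, 0, 0], [0, 0, -0.2, 0, 0], [0, 0, -0.2, 0, 0], [0, 0, -0.2, 0, 0]]]'

```text
time_s: 41.1
tcp_pos: [0.4489, -0.0856, 0.2084]
eef_rot: [180.0, 0.0, 165.1]
contact_force: [-0.3, -0.1, 0.2]
gripper_width: 0.0875
gripper_force: 0.0
```

```bash
python3 - <<'E'
from h import *
st(); t,i=snap('top','t20'); s,j=snap('scene','s20')
f=lambda m,x,y,w,h,k:cv2.resize(m[y:y+h,x:x+w],(int(w*k),int(h*k)),interpolation=cv2.INTER_CUBIC)
for n,p in(('pot',[.5452,.1209,.054]),('pan',[.4797,-.3568,.065]),('block',[.4795,.3825,.066])): print(n,proj(i,[p]).round(1),proj(j,[p]).round(1))
a=f(t,60,135,190,140,2.1); b=f(s,70,75,340,195,1.17); c=f(t,350,195,95,95,3.1); 
W=np.zeros((294,800,3),np.uint8); W[:a.shape[0],:a.shape[1]]=a; W[:b.shape[0],400:400+b.shape[1]]=b
W2=np.zeros((294,800,3),np.uint8); W2[:,:294]=c[:294,:294]; d=f(s,300,75,115,130,2.26); W2[:d.shape[0],300:300+d.shape[1]]=d
e=f(s,65,205,80,90,3); W2[:e.shape[0],565:565+235]=e[:,:235]
cv2.imwrite('pics/fin.png',np.vstack([W,W2])[:,:,::-1])
E
```

```text
{'time_s': 41.1, 'tcp_pos': [0.4489, -0.0856, 0.2084], 'eef_rot': [179.9938, 0.0069, 165.1418], 'contact_force': [-0.3172, -0.0855, 0.1952], 'gripper_width': 0.0875, 'gripper_force': 0.0, 'joints': [14.0251, 0.3236, -27.1549, -0.0023, -62.5124, -118.8822]}
pot [[207.9 200.9]] [[293.9 169.3]]
pan [[395.5 231. ]] [[ 99.1 241.4]]
block [[104.  223.1]] [[359.9 107.1]]
```

View pics/fin.png

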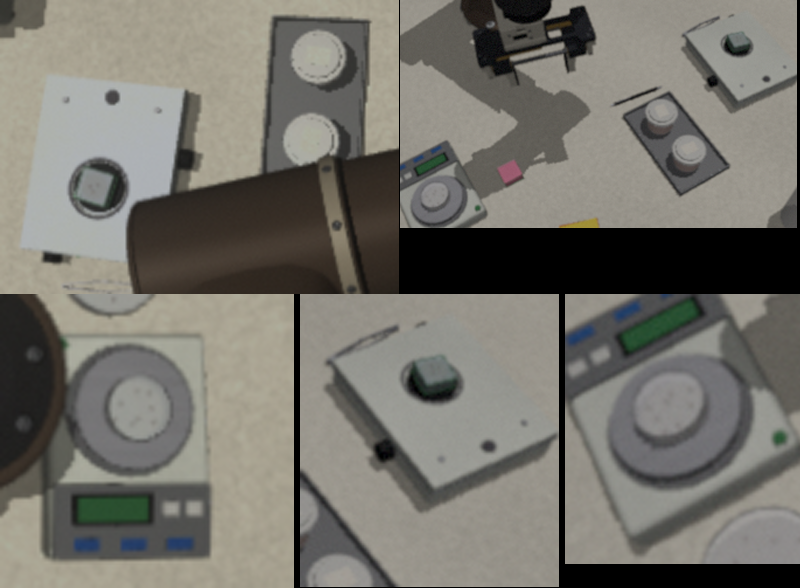

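The final view shows everything in place. The block stands on the seated plate, the dish is mid-pan at crop (140,408), both pots are upright and apart in the tray, and the robot is clear of everything.

```bash
python3 -c "
from plant import r
print(r.close_job())"
```

```text
the job is handed in; nothing more can be done
None
```

I took the stack apart and handed the job in after about 41 s: the plate is seated in the light base with the glass block centred on it, the Petri dish is in the middle of the balance pan, and the pot stands in the free half of the tray clear of the other pot, which I left alone.

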